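Lock the hand floats away in the spring-pin rack

ROBOT

A 6-joint arm with a two-finger parallel gripper is mounted at the origin on the work surface. World frame = base frame: x ahead of the robot, y to its left, z up, the work surface at z = 0. Lengths are in m, angles in rad, forces in N, time in s.
With the tool pointing down it reaches from about 0.275 to 0.975 m from the base axis. Payload 8.4 kg.
Tool frame: the origin (TCP) lies at the very end of the fingers, on their centre line; the grasp point (between the pads) lies 19 mm behind it; z points along the fingers, y is the line along which they close (so a half turn about z gives the same grasp; the last joint's range is limited). The gripper opens to 92 mm and grips with 3 to 60 N. Pads are 20 mm wide; open, the fingers measure 128 mm over their backs; the gripper's body (75 mm by 189 mm) begins 69 mm behind the grasp point.
Start: joints at [1.225, 0.353, 1.633, -0, 1.155, -0.002], TCP at [0.211, 0.588, 0.215] pointing down, gripper open.
Joint ranges: [-2.63, 2.63], [-0.92, 2.1], [0.06, 2.66], [-1.3, 4.44], [0, 2.69], [-3.02, 3.02]. Speed limits (rad/s): [2.22, 2.22, 2.79, 3.14, 3.14, 3.14].

INTERFACE

Orientations are given as a unit quaternion [x, y, z, w].
In Python, from plant import robot gives the robot as it stands. The module is installed in compiled form; this text tells all that it offers.
- The arm moves only by the shell command python3 -m pendant 'ROWS'. ROWS is JSON, a list of rows, each an object with "rot": the turn, a rotation vector about the tool's x, y, z as a fraction of full scale, a list of three; "delta_pos": the shift along the tool's x, y, z as a fraction of full scale, a list of three; "claw": the gripper command: -1 is fully open, 1 is shut, values between are in proportion. A call has 1 to 12 rows; each row is the pose to reach, as a shift and turn from the pose commanded when the call began, along the tool's axes at that moment; what a row does not reach only later rows make up. Full scale, the value 1, is 200 mm for a shift and 1.5 rad for a turn. A row lasts 1/8 s, in which the tool goes at most 62.5 mm and 10.7 degrees, less where a joint would pass 70% of its speed; a pose out of reach is approached as far as the arm can. A call with a number of a shift or a turn outside -1 to 1 is refused whole. A call with a gripper value outside its range is refused whole. The fingers move at their own pace and stop on an object; the grip force is fixed at half the most. Time passes only in rows, so rows that repeat a pose let the fingers close. It gives the time, the measured TCP pose, the force, the opening and the grip force at its end, in the units of the state.
- robot.get_obs(): the state, without advancing time (a new reading comes with each control period).
- robot.get_image(name): name is "side" or "top"; returns a dict with "frame" (420x560x3 uint8, blue, green, red), "z_map" (420x560 float32, m along the optical axis (not along the pixel's ray), 0 where there is no reading), "camera_matrix" (3x3 intrinsics, pixels), "rvec" (rotation vector, rad) and "tvec" (3), from world to camera coordinates, as OpenCV has them. Camera axes: x right, y down, z forward; pixel columns grow to the right and rows downward; lengths in m; the calibration is good to about 2 mm. A picture is of the moment at which its call begins.
- robot.close_job(): hands the job in; it is judged then, once.
The state is a dict: "clock": time; "joints": joint angles; "qd": joint speeds; "joint_torque": joint torques, N m; "ee_pos": TCP position; "orientation": TCP orientation; "force": force on the tool from outside, world axes, zero at the start; "moment": the same for the moment, N m; "grip_width": opening from 0.0 (shut) to 1.0 (fully open); "gripper_force": force on a finger pad.
Only numpy, scipy, OpenCV 4.12 (cv2) and the standard library are available. Lean on these libraries where they do the work, as an engineer would, in place of code of your own. Each camera call takes 0.05 s, during which the arm holds its last target. There are 200 camera calls.

TASK

Put all the loose hand floats away in the slotted rack: pull the rack's spring pin up and turn it a quarter turn so that it rests in its notch and stays out by itself, then slide the gate fully open, and slide each float flat under the lips of a bay of its own until it is fully home against the back. Leave the pin out until all are in; then slide the gate fully shut and turn the pin back so that it springs right home and locks the gate. Leave everything else on the bench where it is.

Things in the scene. Friction and masses are not known exactly. Their poses are not given: they have to be found in the camera images.
- float_0_grip (a point): Hand float: flat steel blade 110 x 72 x 4 mm, lying flat; above it, on two posts (14 mm wide), a pale wooden bar handle 90 long, 24 wide, 24 high, its middle 52 mm above the blade's underside. 0.22 to 0.43 kg. This point: the handle bar's middle. x: along handle and blade, z: up. Both ends alike. Two or three of the four floats are present (absent: None); all present are to be put away.
- float_1_grip (a point): Hand float: flat steel blade 110 x 72 x 4 mm, lying flat; above it, on two posts (14 mm wide), a pale wooden bar handle 90 long, 24 wide, 24 high, its middle 52 mm above the blade's underside. 0.22 to 0.43 kg. This point: the handle bar's middle. x: along handle and blade, z: up. Both ends alike. Two or three of the four floats are present (absent: None); all present are to be put away.
- float_2_grip (a point): Hand float: flat steel blade 110 x 72 x 4 mm, lying flat; above it, on two posts (14 mm wide), a brown wooden bar handle 90 long, 24 wide, 24 high, its middle 52 mm above the blade's underside. 0.22 to 0.43 kg. This point: the handle bar's middle. x: along handle and blade, z: up. Both ends alike. Two or three of the four floats are present (absent: None); all present are to be put away.
- float_3_grip (a point): Hand float: flat steel blade 110 x 72 x 4 mm, lying flat; above it, on two posts (14 mm wide), a brown wooden bar handle 90 long, 24 wide, 24 high, its middle 52 mm above the blade's underside. 0.22 to 0.43 kg. This point: the handle bar's middle. x: along handle and blade, z: up. Both ends alike. Two or three of the four floats are present (absent: None); all present are to be put away.
- bay_0 (a point): End bay of the rack; the bays lie 92 mm apart along y. This point is on the bay floor (12 mm above the table), exactly below the handle's middle of a float that is fully home. x: the way in, from open mouth to back stop; z: up. A float goes in along +x, handle along x, blade flat, until its leading edge meets the back stop 55 mm beyond this point.
- bay_1 (a point): Middle bay, point and axes as bay_0. Bay 78 mm wide between side rails whose rounded noses start 57 mm before this point. Over both long blade edges a lip overhangs: underside 9 mm, top 13 mm above the bay floor; 52 mm or more stays open between the lips for the posts.
- bay_2 (a point): Other end bay, next to the spring pin; point and axes as bay_0. The gate bar runs across the mouths, 59 to 73 mm before the bay points, its top 3 mm below the bay floor; its upright tabs, 12 mm wide and 8 mm thick, rise 22 mm above the bay floor.
- pin_grip (a point): Middle of the spring pin's black T-handle (bar 46 mm long, 12 mm thick, 24 mm high; its middle 92 mm above the table with the pin home), at the rack's end beyond bay_2, above the gate bar. x: along the bar, z: up; the pin's vertical axis passes through this point. Moves with the pin.
- pin_lift (a joint): Pin travel up, m: 0 home (point in the gate's hole), 0.015 resting in the rest notch, 0.018 and more: free to turn, 0.024 end. The spring pulls down with about 5 N at home, 10 N lifted. A cross key on the pin sits in a collar (top 26 mm below the handle's middle at home) with a deep slot and, a quarter turn away, a shallow V rest notch.
- pin_turn (a joint): Turn of the T-handle, rad, anticlockwise from above positive: 0 over the deep slot (bar along the bays' x), rest notch at +1.57 and at -1.57 (either will do), stops at 1.75 either way. Turns only when lifted 0.018 or more. Notch and slot draw the key in from up to 0.15 rad off.
- pin_handle: The T-handle and its neck as a body; origin at table height on the pin's axis with the pin home.
- gate_grip (a point): On the gate's black upright round grip post (22 mm thick, top 75 mm above the table); this point is on its axis 55 mm above the table, at the rack's end beyond bay_0. x: as the bays' x; the gate opens towards -y. Moves with the gate.
- gate (a joint): Slide of the gate bar, m: 0 shut (a tab before the middle of each bay), 0.046 fully open (tabs in line with the side rails); end stops at both. Friction 2 N; stays where it is left. Opens towards -y of gate_grip. The pin at home bars it; the pin enters its hole only when fully shut. A float that is not home blocks its shutting.
- screwdriver: A screwdriver lying on the table, left of the rack. Bystander, leave alone. Origin under its middle.
- wrench: A flat spanner lying on the table in front of the robot. Bystander, leave alone. Origin under its middle.
- paint_tin: Paint tin 66 mm wide, 120 mm high, left. Bystander, leave alone. Origin under its middle.
- mug: White mug 80 mm wide, 90 mm high, right. Bystander, leave alone. Origin under its middle.
- tape_roll: Roll of tape 100 mm wide, 24 mm high, lying, right of the rack. Bystander, leave alone. Origin under its middle.
- oil_bottle: Oil bottle 60 mm wide, 170 mm high, left of the rack. Bystander, leave alone. Origin under its middle.
- screw_jar: Glass jar 64 mm wide, 80 mm high, behind the rack. Bystander, leave alone. Origin under its middle.
- whetstone: Grey sharpening stone 60 x 150 x 25 mm behind the rack. Bystander, leave alone. Origin under its middle.
Not all that is in view belongs to the job. Leave any orange or yellow look-alike of the part that bears float_3_grip alone. What is shaped like the part that bears float_0_grip but blue is not meant.

How it is judged:
By the outcome, as a careful person would: the job done as asked, in the order asked, and still so for the second after the job is handed in, with the robot touching nothing.
Of float_0, float_1, float_2, float_3 only 2 to 3 are there at a start; the rules pass over those that are not, and their reading is None.
At some moment in a run one of float_0, float_1, float_2, float_3 may be knocked a few centimetres aside while the robot is not near it.
Once in a run the grip may slacken for a moment while it holds something.
It also fails if it takes over 210 s, if anything falls off the work surface, if the arm or the gripper's body presses on something with over 40 N, if the wrist force passes 120 N, or if a joint passes its speed limit or range.

## Working session

There is one attempt and no reset: what is moved stays moved. The work goes in short steps, Python scripts to look and compute and a shell command to move; the robot and the scene stay as the last step left them, time stands still between calls to the robot, and variables do not carry over. Pictures are saved under pics/ and viewed, at most 14 in all, crops included, and the job is handed in when it is done.

```bash
mkdir -p pics; cat > h.py <<'E'
import numpy as np, cv2
from plant import robot
from scipy.spatial.transform import Rotation as R
def grab(name):
    d=robot.get_image(name); d['R']=cv2.Rodrigues(np.array(d['rvec'],float))[0]; d['t']=np.array(d['tvec'],float).ravel(); d['K']=np.array(d['camera_matrix'],float); return d
def ray(d,u,v,z):
    r=d['R'].T@np.linalg.inv(d['K'])@np.array([u,v,1.]); c=-d['R'].T@d['t']; return c+r*(z-c[2])/r[2]
def cloud(d):
    Z=d['z_map']; h,w=Z.shape; u,v=np.meshgrid(np.arange(w),np.arange(h))
    p=np.stack([u,v,np.ones_like(u)],-1)@np.linalg.inv(d['K']).T*Z[...,None]
    return (p-d['t'])@d['R']
def proj(d,P):
    q=d['K']@(d['R']@np.array(P,float)+d['t']); return q[:2]/q[2]
E
python3 - <<'E'
from h import *
for n in('top','side'):
    d=grab(n); cv2.imwrite(f'pics/{n}0.png',cv2.resize(d['frame'],(800,600),interpolation=cv2.INTER_CUBIC)); np.savez(n+'0.npz',**d)
    print(n,d['K'].tolist(),-d['R'].T@d['t'])
o=robot.get_obs();print(o)
E
```

```text
top [[410.3143128788542, 0.0, 283.1514734082239], [0.0, 410.3143128788542, 208.52707038929722], [0.0, 0.0, 1.0]] [ 0.31252655 -0.00859069  1.27797052]
side [[477.4539827939589, 0.0, 274.8568160244979], [0.0, 477.4539827939589, 216.76502974995432], [0.0, 0.0, 1.0]] [-0.28585318 -0.92775613  0.94705366]
{'clock': 0.1, 'joints': array([ 1.22463030e+00,  3.53614303e-01,  1.63400900e+00,  9.34562832e-06,
        1.15523788e+00, -2.38548905e-03]), 'qd': array([-0.00197752, -0.00189281, -0.00247205,  0.00089676,  0.00018594,
       -0.00063613]), 'joint_torque': array([ 2.03984375e-03, -5.94905341e+01, -3.34925902e+01,  7.01309158e-02,
        1.83467794e-02, -2.45495400e-06]), 'ee_pos': array([0.21049697, 0.58802572, 0.21393839]), 'orientation': array([ 1.71046894e-01,  9.85262685e-01, -6.23914004e-04, -1.14187096e-04]), 'force': array([ 0.39772055,  0.29588709, -0.95995682]), 'moment': array([ 0.00697152, -0.02000973, -0.07011473]), 'gripper_force': 0.0, 'grip_width': 0.9995694309126752}
```

View pics/top0.png

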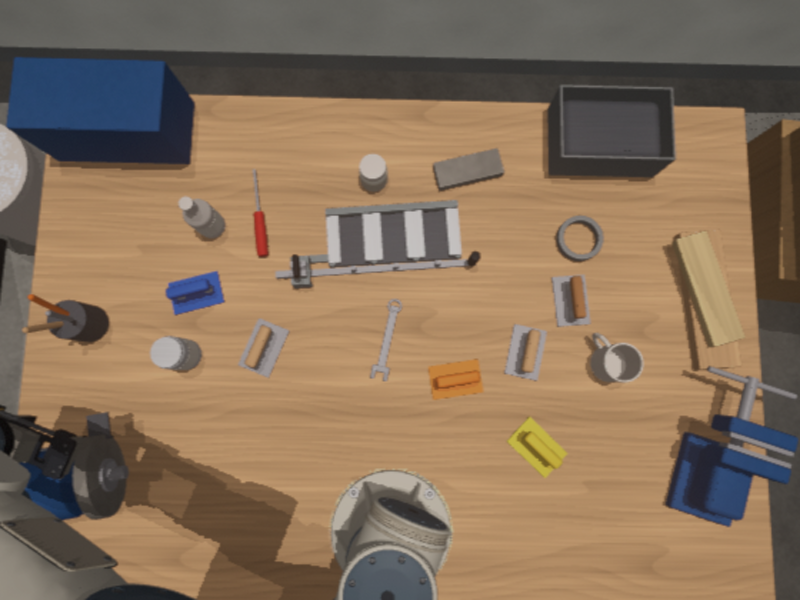

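View pics/side0.png

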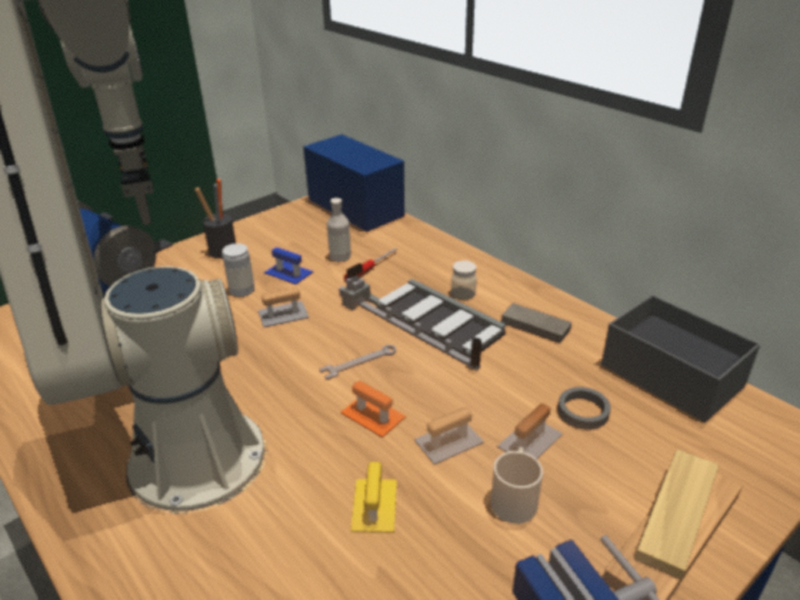

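Candidates (800x600 top picture):
- Floats to put away: pale (262,348), pale (527,352) and brown (572,300).
- Look-alikes to leave: blue (194,292), orange (456,380), yellow (538,447).

Next I'll measure these and check them in a crop.

```bash
cat > meas.py <<'E'
from h import *
def handles(d):
    """bar handles: elevated brown/pale blobs in the top view"""
    P=cloud(d); hsv=cv2.cvtColor(d['frame'],cv2.COLOR_BGR2HSV)
    m=((P[...,2]>.055)&(P[...,2]<.085)).astype(np.uint8)
    n,l,s,c=cv2.connectedComponentsWithStats(m)
    out=[]
    for i in range(1,n):
        if 25<s[i,4]<900:
            q=P[l==i]; z=np.median(q[:,2]); (cx,cy),(a,b),an=cv2.minAreaRect(q[:,:2].astype(np.float32)*1000)
            if a<b: an+=90
            v,u=np.nonzero(l==i); c_=ray(d,u.mean(),v.mean(),.064 if z<.085 else z)
            out.append((c[i].round(1),np.array([cx,cy]).round(0),np.round(sorted((a,b)),0),round((an+90)%180-90,1),z.round(3),np.median(hsv[l==i],0)))
    return out
E
python3 - <<'E'
from meas import *
d=grab('top')
for o in handles(d): print(*o)
f=d['frame'][125:285,110:440]; cv2.imwrite('pics/crop1.png',cv2.resize(f,(800,388),interpolation=cv2.INTER_CUBIC))
P=cloud(d)
# rack region heights
for (u,v) in [(208,187),(332,181),(245,165),(275,165),(305,165),(234,165),(260,165),(289,163),(316,162),(280,188)]: print((u,v),P[v,u].round(3))
E
```

```text
[94.3 98.4] [801. 587.] [135. 330.] -63.2 0.07 [114.  96.  50.]
[415.9 107.6] [ 805. -426.] [135. 288.] 56.7 0.071 [13. 34. 52.]
[260.9 117.7] [761.  53.] [55. 56.] -26.7 0.08 [ 14.  25. 193.]
[147.2 156. ] [636. 396.] [30. 60.] -33.9 0.071 [ 14.  43. 104.]
[332.3 179.4] [ 573. -166.] [19. 20.] 41.9 0.074 [12. 92. 64.]
[212.2 187.6] [541. 194.] [14. 32.] 1.9 0.065 [  4.  15. 127.]
[404.9 207.7] [ 494. -387.] [25. 88.] 7.4 0.063 [ 13. 143. 152.]
[130.9 201.8] [493. 435.] [25. 89.] -74.8 0.063 [112. 152. 149.]
[ 62.2 225.6] [419. 633.] [34. 78.] -3.2 0.071 [11. 68. 51.]
[180.2 242.2] [376. 281.] [25. 89.] -21.7 0.063 [ 15. 109. 175.]
[371.8 245.3] [ 378. -286.] [25. 89.] -11.8 0.064 [ 15. 108. 174.]
[422.8 249. ] [ 367. -440.] [ 31. 106.] 10.1 0.072 [ 14.   48.  108.5]
[131.3 248. ] [358. 426.] [28. 65.] -1.2 0.069 [ 15.  41. 105.]
[443.5 253. ] [ 359. -491.] [27. 68.] 2.2 0.069 [13. 49. 96.]
[320.5 265.1] [ 317. -134.] [24. 88.] -80.4 0.064 [ 14. 186. 192.]
[380.3 314.7] [ 178. -308.] [23. 89.] 46.2 0.063 [ 25. 174. 189.]
[490.2 336.8] [ 125. -622.] [ 12. 102.] -12.2 0.069 [122.  62.  49.]
[281.3 347.8] [ 78. -19.] [19. 78.] -80.9 0.068 [17. 42. 87.]
[250.7 359.7] [44. 65.] [ 7. 56.] -33.7 0.07 [17. 42. 88.]
(208, 187) [0.535 0.199 0.104]
(332, 181) [ 0.567 -0.165  0.077]
(245, 165) [0.624 0.102 0.017]
(275, 165) [0.629 0.007 0.009]
(305, 165) [ 0.631 -0.088  0.01 ]
(234, 165) [0.621 0.135 0.028]
(260, 165) [0.623 0.054 0.029]
(289, 163) [ 0.631 -0.036  0.028]
(316, 162) [ 0.637 -0.121  0.026]
(280, 188) [ 0.555 -0.01   0.006]
```

View pics/crop1.png

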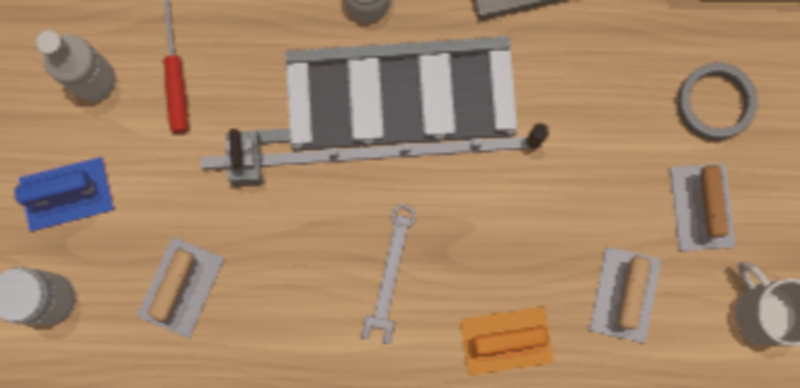

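The crop confirms the floats: pale at crop (170,285), pale at (632,290) and brown at (714,200). The pin handle is at (236,150), the gate post at (537,136), and the rack bays open towards the robot. Next I'll measure the rack, pin and post.

```bash
cat > rack.py <<'E'
from h import *
d=grab('top'); P=cloud(d); f=d['frame'].astype(int)
m=((f.min(2)>150)&(f.max(2)-f.min(2)<30)); roi=np.zeros_like(m); roi[140:190,225:325]=1
n,l,s,c=cv2.connectedComponentsWithStats((m&roi).astype(np.uint8))
for i in range(1,n):
    if s[i,4]>60:
        v,u=np.nonzero(l==i); q=np.array([ray(d,a,b,.025)[:2] for a,b in zip(u,v)]); r=cv2.minAreaRect((q*1000).astype(np.float32)); print('lip',np.round(r[0],1),np.round(r[1],1),round(r[2],1),'mean',(q.mean(0)*1000).round(1), 'z',np.median(P[l==i][:,2]).round(4))
def blob(u0,v0,rad,zlo,zhi,zp,nm):
    m=(P[...,2]>zlo)&(P[...,2]<zhi); v,u=np.nonzero(m); k=(abs(u-u0)<rad)&(abs(v-v0)<rad); u,v=u[k],v[k]
    q=np.array([ray(d,a,b,zp)[:2] for a,b in zip(u,v)]); r=cv2.minAreaRect((q*1000).astype(np.float32)); print(nm,len(u),np.round(r[0],1),np.round(r[1],1),round(r[2],1),'mean',(q.mean(0)*1000).round(1),np.median(P[v,u,2]).round(4))
blob(207,186,14,.092,.115,.104,'pin')
blob(332,180,12,.07,.082,.075,'post')
# back wall
m=(P[...,2]>.012)&(P[...,2]<.06); np.set_printoptions(linewidth=200)
print((P[140:192:2,290,2]*1000).round(0)); print((P[140:192:2,262,2]*1000).round(0)); print((P[140:192:2,275,2]*1000).round(0)); print((P[140:192:2,275,0]*1000).round(0))
E
python3 rack.py
```

```text
lip [631.4 -39.2] [103.4  37.5] 5.4 mean [630.8 -39.2] z 0.0255
lip [ 639.1 -124.9] [101.4  25.1] 5.2 mean [ 638.7 -125. ] z 0.0257
lip [623.2  52.5] [103.3  37.8] 4.6 mean [622.4  52.6] z 0.0255
lip [615.4 138.1] [102.6  24.9] 2.2 mean [614.9 138.2] z 0.0256
lip [556.1   2.3] [ 10.9 162. ] 5.2 mean [556.2   3.4] z 0.0097
pin 73 [539.3 202.2] [44.6 11.6] 2.7 mean [538.6 202.6] 0.1034
post 39 [ 573.2 -168.1] [18.5 18. ] 0.2 mean [ 573.1 -166.9] 0.0755
[-0. 32. 34. 32. 28. 20. 27. 26. 26. 29. 27. 23. 30. 28. 26. 26. 25. 28. 27. 27. 23. 14.  3. 10.  6.  1.]
[-1.  1. 34. 32. 34. 27. 27. 25. 23. 24. 19. 27. 23. 28. 28. 28. 28. 23. 26. 27. 28. 22. 21. 12.  7.  3.]
[ 2.  3. 31. 28. 22. 11. 14. 11. 13. 10.  9. 15. 19. 16. 12. 14. 15.  9. 10. 12. 13. 15. 37. 13. 11.  5.]
[713. 706. 690. 685. 680. 677. 670. 664. 657. 651. 645. 637. 629. 623. 618. 611. 605. 599. 593. 586. 579. 572. 562. 560. 554. 549.]
```

```bash
cat > go.py <<'E'
# usage: go.py x y z yawdeg(of tool y)  [frame r: x y as bay_1 rack offsets]
import sys; from h import *
B=np.array([.6235,.0064]); a=np.radians(5.17); X=np.array([np.cos(a),np.sin(a)]); Y=np.array([-X[1],X[0]])
o=robot.get_obs(); p=o['ee_pos']; M=R.from_quat(o['orientation'])
print('pose mm',(p*1000).round(1),'rack',[round(float((p[:2]-B)@e*1000),1) for e in(X,Y)],'yawY',np.degrees(np.arctan2(*M.as_matrix()[1::-1,1])).round(2),'tilt z',M.as_matrix()[:,2].round(4),'F',o['force'].round(1),'w',round(o['grip_width']*92,1),'gf',round(o['gripper_force'],1),'t',round(o['clock'],1))
v=[float(x) for x in sys.argv[1:5]]
if len(v)==4:
    t=np.array(v[:3])
    if 'r' in sys.argv: t[:2]=B+X*v[0]+Y*v[1]; v[3]+=5.17
    th=np.radians(v[3]); y=np.array([np.cos(th),np.sin(th),0]); z=np.array([0,0,-1.]); T=np.stack([np.cross(y,z),y,z],1)
    Mm=M.as_matrix(); print('target',t.round(4),'delta',(Mm.T@(t-p)/.2).round(4).tolist(),'rot',(R.from_matrix(Mm.T@T).as_rotvec()/1.5).round(4).tolist())
E
python3 go.py .539 .2024 .215 95.17
```

```text
pose mm [210.6 588.2 214.1] rack [-358.8, 616.6] yawY 70.3 tilt z [-3.e-04 -8.e-04 -1.e+00] F [ 0.5  0.4 -0.3] w 91.7 gf 0.0 t 0.2
target [0.539  0.2024 0.215 ] delta [-2.1961, -1.2626, -0.0032] rot [-0.0005, -0.0001, -0.2893]
```

```bash
python3 -m pendant '[{"delta_pos":[-0.25,-0.144,0],"rot":[0,0,0],"claw":-1},{"delta_pos":[-0.5,-0.287,0],"rot":[0,0,0],"claw":-1},{"delta_pos":[-0.75,-0.431,0],"rot":[0,0,0],"claw":-1},{"delta_pos":[-1,-0.575,0],"rot":[0,0,0],"claw":-1},{"delta_pos":[-1,-0.575,0],"rot":[0,0,0],"claw":-1},{"delta_pos":[-1,-0.575,0],"rot":[0,0,0],"claw":-1}]' && python3 -m pendant '[{"delta_pos":[-0.25,-0.144,0],"rot":[0,0,0],"claw":-1},{"delta_pos":[-0.5,-0.287,0],"rot":[0,0,0],"claw":-1},{"delta_pos":[-0.75,-0.431,0],"rot":[0,0,0],"claw":-1},{"delta_pos":[-1,-0.575,0],"rot":[0,0,0],"claw":-1},{"delta_pos":[-1,-0.575,0],"rot":[0,0,0],"claw":-1},{"delta_pos":[-1,-0.575,0],"rot":[0,0,0],"claw":-1}]'; python3 go.py .539 .2024 .16 95.17
```

```text
clock: 0.95
ee_pos: [0.3601, 0.413, 0.2146]
orientation: [0.172, 0.985, 0.0, -0.0]
force: [-0.4, 0.3, 0.2]
grip_width: 1.0
gripper_force: 0.0
clock: 1.7
ee_pos: [0.5091, 0.2383, 0.2143]
orientation: [0.171, 0.985, 0.0, -0.0]
force: [-0.6, -0.5, -0.3]
grip_width: 1.0
gripper_force: 0.0
pose mm [509.1 238.3 214.3] rack [-93.1, 241.3] yawY 70.33 tilt z [-8.e-04  3.e-04 -1.e+00] F [-0.6 -0.5 -0.3] w 92.0 gf 0.0 t 1.7
target [0.539  0.2024 0.16  ] delta [-0.2016, -0.1188, 0.2714] rot [0.0001, -0.0006, -0.289]
```

```bash
python3 -m pendant '[{"delta_pos":[-0.1,-0.06,0.1],"rot":[0,0,-0.12],"claw":0},{"delta_pos":[-0.2016,-0.1188,0.2],"rot":[0,0,-0.24],"claw":0},{"delta_pos":[-0.2016,-0.1188,0.27],"rot":[0,0,-0.289],"claw":0},{"delta_pos":[-0.2016,-0.1188,0.27],"rot":[0,0,-0.289],"claw":0},{"delta_pos":[-0.2016,-0.1188,0.27],"rot":[0,0,-0.289],"claw":0},{"delta_pos":[-0.2016,-0.1188,0.27],"rot":[0,0,-0.289],"claw":0}]'; python3 go.py .539 .2024 .076 95.17
```

```text
clock: 2.45
ee_pos: [0.5398, 0.202, 0.1614]
orientation: [-0.045, 0.999, 0.0, 0.001]
force: [-0.4, -0.6, 1.2]
grip_width: 0.502
gripper_force: 0.0
pose mm [539.8 202.  161.4] rack [-65.7, 202.3] yawY 95.15 tilt z [ 1.2e-03  5.0e-04 -1.0e+00] F [-0.4 -0.6  1.2] w 46.2 gf 0.0 t 2.5
target [0.539  0.2024 0.076 ] delta [0.0043, 0.0022, 0.4271] rot [0.0003, 0.0008, -0.0003]
```

```bash
python3 - <<'E'
from h import *
d=grab('side'); c=[proj(d,(.539,.2024,.1)),proj(d,(.539,.2024,.16))]; print(c)
u,v=c[0].astype(int); f=d['frame'][v-60:v+60,u-80:u+80]; cv2.imwrite('pics/pin1.png',cv2.resize(f,(800,600),interpolation=cv2.INTER_CUBIC))
E
```

```text
[array([247.89559388, 187.39169852]), array([246.91629901, 172.03221747])]
```

View pics/pin1.png

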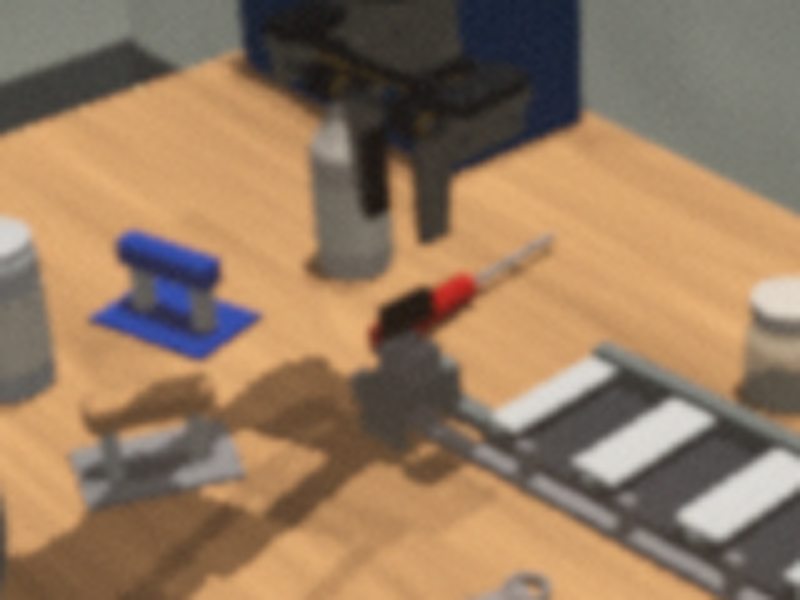

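The open fingers, at (370,210) and (432,235), stand above the black T-handle at (405,312). I'll lower and grip it.

```bash
python3 -m pendant '[{"delta_pos":[0,0,0.15],"rot":[0,0,0],"claw":0},{"delta_pos":[0,0,0.3],"rot":[0,0,0],"claw":0},{"delta_pos":[0,0,0.4],"rot":[0,0,0],"claw":0},{"delta_pos":[0,0,0.425],"rot":[0,0,0],"claw":0},{"delta_pos":[0,0,0.425],"rot":[0,0,0],"claw":0},{"delta_pos":[0,0,0.425],"rot":[0,0,0],"claw":1},{"delta_pos":[0,0,0.425],"rot":[0,0,0],"claw":1},{"delta_pos":[0,0,0.425],"rot":[0,0,0],"claw":1},{"delta_pos":[0,0,0.425],"rot":[0,0,0],"claw":1},{"delta_pos":[0,0,0.425],"rot":[0,0,0],"claw":1}]'; python3 go.py
```

```text
clock: 3.75
ee_pos: [0.5401, 0.2035, 0.0763]
orientation: [-0.044, 0.999, 0.002, 0.001]
force: [-2.1, 11.9, 2.3]
grip_width: 0.128
gripper_force: 30.0
pose mm [540.1 203.5  76.3] rack [-65.3, 203.8] yawY 95.07 tilt z [ 0.0012  0.0038 -1.    ] F [-2.1 11.9  2.3] w 11.8 gf 30.0 t 3.8
```

```bash
python3 -m pendant '[{"delta_pos":[0,0.0075,0],"rot":[0,0,0],"claw":1},{"delta_pos":[0,0.0075,-0.035],"rot":[0,0,0],"claw":1},{"delta_pos":[0,0.0075,-0.07],"rot":[0,0,0],"claw":1},{"delta_pos":[0,0.0075,-0.105],"rot":[0,0,0],"claw":1},{"delta_pos":[0,0.0075,-0.108],"rot":[0,0,0],"claw":1},{"delta_pos":[0,0.0075,-0.108],"rot":[0,0,0],"claw":1}]'; python3 go.py
```

```text
clock: 4.5
ee_pos: [0.5395, 0.2041, 0.0967]
orientation: [-0.044, 0.999, 0.001, 0.0]
force: [1.4, 8.1, -9.5]
grip_width: 0.128
gripper_force: 30.0
pose mm [539.5 204.1  96.7] rack [-65.9, 204.5] yawY 95.1 tilt z [ 2.0e-04  2.4e-03 -1.0e+00] F [ 1.4  8.1 -9.5] w 11.8 gf 30.0 t 4.5
```

```bash
python3 -m pendant '[{"delta_pos":[0,0.004,-0.002],"rot":[0,0,0.1],"claw":1},{"delta_pos":[0,0.004,-0.002],"rot":[0,0,0.2],"claw":1},{"delta_pos":[0,0.004,-0.002],"rot":[0,0,0.3],"claw":1},{"delta_pos":[0,0.004,-0.002],"rot":[0,0,0.4],"claw":1},{"delta_pos":[0,0.004,-0.002],"rot":[0,0,0.5],"claw":1},{"delta_pos":[0,0.004,-0.002],"rot":[0,0,0.5],"claw":1},{"delta_pos":[0,0.004,-0.002],"rot":[0,0,0.5],"claw":1}]'; python3 go.py
```

```text
clock: 5.38
ee_pos: [0.5393, 0.2045, 0.0969]
orientation: [0.324, 0.946, 0.001, -0.0]
force: [0.9, 6.6, -9.3]
grip_width: 0.132
gripper_force: 30.0
pose mm [539.3 204.5  96.9] rack [-66.0, 204.8] yawY 52.14 tilt z [-2.0e-04  1.6e-03 -1.0e+00] F [ 0.9  6.6 -9.3] w 12.1 gf 30.0 t 5.4
```

```bash
python3 -m pendant '[{"delta_pos":[0,0,0],"rot":[0,0,0.11],"claw":1},{"delta_pos":[0,0,0],"rot":[0,0,0.22],"claw":1},{"delta_pos":[0,0,0],"rot":[0,0,0.33],"claw":1},{"delta_pos":[0,0,0],"rot":[0,0,0.44],"claw":1},{"delta_pos":[0,0,0],"rot":[0,0,0.547],"claw":1},{"delta_pos":[0,0,0],"rot":[0,0,0.547],"claw":1},{"delta_pos":[0,0,0],"rot":[0,0,0.547],"claw":1},{"delta_pos":[0,0,0.015],"rot":[0,0,0.547],"claw":1},{"delta_pos":[0,0,0.028],"rot":[0,0,0.547],"claw":1},{"delta_pos":[0,0,0.028],"rot":[0,0,0.547],"claw":1}]'; python3 go.py
```

```text
clock: 6.62
ee_pos: [0.5395, 0.2046, 0.0915]
orientation: [0.675, 0.738, 0.001, -0.001]
force: [1.6, 7.2, -8.2]
grip_width: 0.129
gripper_force: 30.0
pose mm [539.5 204.6  91.5] rack [-65.8, 205.0] yawY 5.13 tilt z [ 2.0e-04  1.9e-03 -1.0e+00] F [ 1.6  7.2 -8.2] w 11.9 gf 30.0 t 6.6
```

```bash
python3 -m pendant '[{"delta_pos":[0,0,0.004],"rot":[0,0,0],"claw":1},{"delta_pos":[0,0,0.004],"rot":[0,0,0],"claw":0},{"delta_pos":[0,0,0.004],"rot":[0,0,0],"claw":0},{"delta_pos":[0,0,0.004],"rot":[0,0,0],"claw":0},{"delta_pos":[0,0,-0.15],"rot":[0,0,0],"claw":0},{"delta_pos":[0,0,-0.35],"rot":[0,0,0],"claw":0},{"delta_pos":[0,0,-0.35],"rot":[0,0,0],"claw":0},{"delta_pos":[0,0,-0.35],"rot":[0,0,0],"claw":0}]'; python3 go.py .573 -.1675 .16 95.17
```

```text
clock: 7.62
ee_pos: [0.5392, 0.2032, 0.1616]
orientation: [0.675, 0.738, -0.0, -0.0]
force: [-0.5, 0.4, 0.1]
grip_width: 0.498
gripper_force: 0.0
pose mm [539.2 203.2 161.6] rack [-66.3, 203.6] yawY 5.15 tilt z [-3.e-04 -2.e-04 -1.e+00] F [-0.5  0.4  0.1] w 45.8 gf 0.0 t 7.6
target [ 0.573  -0.1675  0.16  ] delta [-1.861, 0.0021, 0.0083] rot [-0.0003, -0.0001, -1.0474]
```

```bash
python3 -m pendant '[{"delta_pos":[-0.2,0,0],"rot":[0,0,-0.1],"claw":0},{"delta_pos":[-0.45,0,0],"rot":[0,0,-0.2],"claw":0},{"delta_pos":[-0.7,0,0],"rot":[0,0,-0.3],"claw":0},{"delta_pos":[-0.95,0,0],"rot":[0,0,-0.4],"claw":0},{"delta_pos":[-0.95,0,0],"rot":[0,0,-0.5],"claw":0},{"delta_pos":[-0.95,0,0],"rot":[0,0,-0.5],"claw":0}]'; python3 go.py .573 -.1675 .16 95.17; python3 - <<'E'
from h import *
d=grab('top'); P=cloud(d); m=(P[...,2]>.108)&(P[...,2]<.13); v,u=np.nonzero(m); k=(abs(u-207)<14)&(abs(v-186)<14); u,v=u[k],v[k]
q=np.array([ray(d,a,b,.119)[:2] for a,b in zip(u,v)]); print(len(u),cv2.minAreaRect((q*1000).astype(np.float32)),np.median(P[v,u,2]))
E
```

```text
clock: 8.38
ee_pos: [0.5557, 0.0135, 0.1606]
orientation: [0.358, 0.934, -0.0, -0.001]
force: [-0.0, 0.5, 0.1]
grip_width: 0.502
gripper_force: 0.0
pose mm [555.7  13.5 160.6] rack [-66.9, 13.2] yawY 48.0 tilt z [-0.0023  0.     -1.    ] F [-0.   0.5  0.1] w 46.2 gf 0.0 t 8.4
target [ 0.573  -0.1675  0.16  ] delta [-0.67, -0.6148, 0.003] rot [-0.0005, -0.0015, -0.5489]
78 ((539.096435546875, 202.51475524902344), (13.243535041809082, 46.20165252685547), 6.616786003112793) 0.11803455615406357
```

```bash
python3 -m pendant '[{"delta_pos":[-0.2,-0.18,0],"rot":[0,0,-0.11],"claw":-0.2},{"delta_pos":[-0.4,-0.36,0],"rot":[0,0,-0.22],"claw":-0.2},{"delta_pos":[-0.6,-0.54,0],"rot":[0,0,-0.33],"claw":-0.2},{"delta_pos":[-0.67,-0.615,0],"rot":[0,0,-0.44],"claw":-0.2},{"delta_pos":[-0.67,-0.615,0],"rot":[0,0,-0.549],"claw":-0.2},{"delta_pos":[-0.67,-0.615,0],"rot":[0,0,-0.549],"claw":-0.2},{"delta_pos":[-0.67,-0.615,0],"rot":[0,0,-0.549],"claw":-0.2}]'; python3 go.py .573 -.1675 .038 95.17
```

```text
clock: 9.3
ee_pos: [0.5742, -0.1661, 0.1617]
orientation: [-0.044, 0.999, 0.0, -0.0]
force: [0.4, 0.1, 0.3]
grip_width: 0.603
gripper_force: 0.0
pose mm [ 574.2 -166.1  161.7] rack [-64.7, -167.3] yawY 95.09 tilt z [-6.e-04  2.e-04 -1.e+00] F [0.4 0.1 0.3] w 55.5 gf 0.0 t 9.3
target [ 0.573  -0.1675  0.038 ] delta [0.006, -0.0068, 0.6183] rot [0.0002, -0.0004, -0.0009]
```

```bash
python3 -m pendant '[{"delta_pos":[0.006,-0.007,0.2],"rot":[0,0,0],"claw":-0.2},{"delta_pos":[0.006,-0.007,0.4],"rot":[0,0,0],"claw":-0.2},{"delta_pos":[0.006,-0.007,0.55],"rot":[0,0,0],"claw":-0.2},{"delta_pos":[0.006,-0.007,0.618],"rot":[0,0,0],"claw":-0.2},{"delta_pos":[0.006,-0.007,0.618],"rot":[0,0,0],"claw":-0.2},{"delta_pos":[0.006,-0.007,0.618],"rot":[0,0,0],"claw":1},{"delta_pos":[0.006,-0.007,0.618],"rot":[0,0,0],"claw":1},{"delta_pos":[0.006,-0.007,0.618],"rot":[0,0,0],"claw":1},{"delta_pos":[0.006,-0.007,0.618],"rot":[0,0,0],"claw":1},{"delta_pos":[0.006,-0.007,0.618],"rot":[0,0,0],"claw":1}]'; python3 go.py
```

```text
clock: 10.55
ee_pos: [0.5736, -0.1683, 0.039]
orientation: [-0.046, 0.999, -0.0, 0.0]
force: [-0.6, 1.1, 5.2]
grip_width: 0.237
gripper_force: 30.0
pose mm [ 573.6 -168.3   39. ] rack [-65.5, -169.5] yawY 95.3 tilt z [ 8.e-04 -0.e+00 -1.e+00] F [-0.6  1.1  5.2] w 21.8 gf 30.0 t 10.6
```

```bash
python3 -m pendant '[{"delta_pos":[0,-0.05,0],"rot":[0,0,0],"claw":1},{"delta_pos":[0,-0.1,0],"rot":[0,0,0],"claw":1},{"delta_pos":[0,-0.15,0],"rot":[0,0,0],"claw":1},{"delta_pos":[0,-0.2,0],"rot":[0,0,0],"claw":1},{"delta_pos":[0,-0.23,0],"rot":[0,0,0],"claw":1},{"delta_pos":[0,-0.24,0],"rot":[0,0,0],"claw":1},{"delta_pos":[0,-0.24,0],"rot":[0,0,0],"claw":1},{"delta_pos":[0,-0.24,0],"rot":[0,0,0],"claw":1}]'; python3 go.py
```

```text
clock: 11.55
ee_pos: [0.5773, -0.2115, 0.0386]
orientation: [-0.045, 0.999, 0.004, -0.001]
force: [1.0, 28.8, 13.4]
grip_width: 0.234
gripper_force: 30.0
pose mm [ 577.3 -211.5   38.6] rack [-65.6, -212.9] yawY 95.2 tilt z [-0.0016  0.0069 -1.    ] F [ 1.  28.8 13.4] w 21.6 gf 30.0 t 11.6
```

```bash
python3 -m pendant '[{"delta_pos":[0,0.01,0],"rot":[0,0,0],"claw":1},{"delta_pos":[0,0.01,0],"rot":[0,0,0],"claw":-0.2},{"delta_pos":[0,0.01,0],"rot":[0,0,0],"claw":-0.2},{"delta_pos":[0,0.01,0],"rot":[0,0,0],"claw":-0.2},{"delta_pos":[0,0.01,-0.2],"rot":[0,0,0],"claw":-0.2},{"delta_pos":[0,0.01,-0.45],"rot":[0,0,0],"claw":-0.2},{"delta_pos":[0,0.01,-0.65],"rot":[0,0,0],"claw":-0.2},{"delta_pos":[-0.25,0.01,-0.7],"rot":[0,0,0],"claw":-0.2},{"delta_pos":[-0.5,0.01,-0.7],"rot":[0,0,0],"claw":-0.2},{"delta_pos":[-0.75,0.01,-0.7],"rot":[0,0,0],"claw":-0.2},{"delta_pos":[-1,0.01,-0.7],"rot":[0,0,0],"claw":-0.2},{"delta_pos":[-1,0.01,-0.7],"rot":[0,0,0],"claw":-0.2}]'; python3 go.py; python3 - <<'E'
from meas import *
d=grab('top'); cv2.imwrite('pics/gate.png',cv2.resize(d['frame'][140:210,190:370],(800,311),interpolation=cv2.INTER_CUBIC))
for o in handles(d): 
    if 24<=o[2][1]<95: print(*o)
E
```

```text
clock: 13.05
ee_pos: [0.7788, -0.1953, 0.1767]
orientation: [-0.047, 0.999, 0.0, 0.0]
force: [-0.0, -0.0, -1.2]
grip_width: 0.601
gripper_force: 0.0
pose mm [ 778.8 -195.3  176.7] rack [136.5, -214.9] yawY 95.36 tilt z [ 0.  0. -1.] F [-0.  -0.  -1.2] w 55.3 gf 0.0 t 13.1
[261.  117.8] [760.  53.] [55. 57.] -2.3 0.08 [ 13.  25. 191.]
[147.3 156.1] [635. 397.] [31. 60.] -36.7 0.072 [ 14.  42. 102.]
[404.9 206. ] [ 495. -387.] [25. 87.] 6.5 0.064 [ 13. 137. 151.]
[131.1 201.8] [494. 435.] [24. 89.] -74.2 0.063 [112. 153. 147.]
[ 62.4 226.2] [417. 632.] [32. 76.] -8.2 0.07 [11. 69. 50.]
[177.2 247.2] [367. 285.] [24. 68.] -21.0 0.063 [ 15. 107. 170.]
[131.2 248.2] [358. 426.] [28. 65.] -0.5 0.072 [ 15.  40. 104.]
[443.6 252.5] [ 362. -488.] [32. 71.] 11.3 0.071 [14. 47. 95.]
[380.5 315.2] [ 178. -308.] [23. 88.] 46.1 0.064 [ 25.  172.  187.5]
[252.2 357. ] [54. 60.] [ 3. 34.] -42.3 0.068 [18. 37. 80.]
[300.3 367. ] [ 31. -75.] [16. 87.] 38.7 0.072 [ 17.  40. 100.]
```

View pics/gate.png

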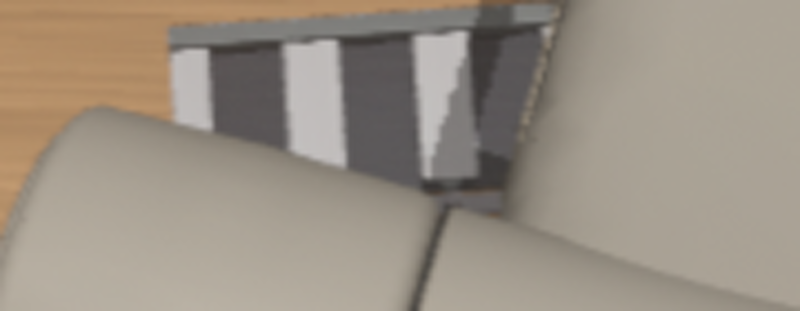

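```bash
python3 go.py .4945 -.387 .12 97
```

```text
pose mm [ 776.9 -195.7  176.8] rack [134.6, -215.1] yawY 95.34 tilt z [-1.5e-03  1.0e-04 -1.0e+00] F [-1.6  0.2  0. ] w 55.3 gf 0.0 t 13.1
target [ 0.4945 -0.387   0.12  ] delta [1.4947, -0.8212, 0.2861] rot [0.0002, -0.001, -0.0193]
```

```bash
python3 -m pendant '[{"delta_pos":[0.2,-0.1,0],"rot":[0,0,0],"claw":-0.2},{"delta_pos":[0.4,-0.2,0],"rot":[0,0,0],"claw":-0.2},{"delta_pos":[0.6,-0.3,0],"rot":[0,0,0],"claw":-0.2},{"delta_pos":[0.8,-0.4,0],"rot":[0,0,0],"claw":-0.2},{"delta_pos":[1,-0.6,0],"rot":[0,0,0],"claw":-0.2},{"delta_pos":[1,-0.82,0],"rot":[0,0,-0.02],"claw":-0.2},{"delta_pos":[1,-0.82,0],"rot":[0,0,-0.02],"claw":-0.2}]' && python3 -m pendant '[{"delta_pos":[0.2,0,0.1],"rot":[0,0,0],"claw":-0.2},{"delta_pos":[0.4,0,0.2],"rot":[0,0,0],"claw":-0.2},{"delta_pos":[0.495,0,0.28],"rot":[0,0,0],"claw":-0.2},{"delta_pos":[0.495,0,0.28],"rot":[0,0,0],"claw":-0.2},{"delta_pos":[0.495,0,0.28],"rot":[0,0,0],"claw":-0.2}]'; python3 - <<'E'
from meas import *
d=grab('top')
for o in handles(d): 
    if 60<=o[2][1]<95 and o[2][0]<27: print(*o)
P=cloud(d)
m=(P[...,2]>.068)&(P[...,2]<.083); v,u=np.nonzero(m); k=(abs(u-346)<12)&(abs(v-178)<10); u,v=u[k],v[k]
print('post',np.mean([ray(d,a,b,.075) for a,b in zip(u,v)],0),len(u))
E
python3 go.py .4945 -.387 .034 97
```

```text
clock: 13.98
ee_pos: [0.5906, -0.3805, 0.1788]
orientation: [-0.06, 0.998, -0.001, 0.0]
force: [0.7, -0.2, 0.1]
grip_width: 0.597
gripper_force: 0.0
clock: 14.6
ee_pos: [0.4953, -0.3895, 0.1233]
orientation: [-0.061, 0.998, -0.0, 0.001]
force: [-0.7, -0.1, -0.1]
grip_width: 0.602
gripper_force: 0.0
[130.9 201.8] [493. 435.] [26. 90.] -74.4 0.063 [112. 151. 151.]
[180.2 242.1] [376. 282.] [24. 89.] -21.3 0.063 [ 15. 108. 177.]
[371.8 245.4] [ 378. -286.] [25. 89.] -10.9 0.064 [ 15. 107. 168.]
post [ 0.57784301 -0.21287146  0.075     ] 42
pose mm [ 495.6 -389.6  123.4] rack [-163.0, -382.9] yawY 97.05 tilt z [ 0.0015 -0.001  -1.    ] F [1.2 0.1 0.4] w 54.9 gf 0.0 t 14.7
target [ 0.4945 -0.387   0.034 ] delta [0.0046, 0.0141, 0.4471] rot [-0.0008, 0.0009, 0.0006]
```

```bash
python3 -m pendant '[{"delta_pos":[0.004,0.014,0.15],"rot":[0,0,0],"claw":-0.2},{"delta_pos":[0.004,0.014,0.3],"rot":[0,0,0],"claw":-0.2},{"delta_pos":[0.004,0.014,0.4],"rot":[0,0,0],"claw":-0.2},{"delta_pos":[0.004,0.014,0.447],"rot":[0,0,0],"claw":-0.2},{"delta_pos":[0.004,0.014,0.447],"rot":[0,0,0],"claw":-0.2},{"delta_pos":[0.004,0.014,0.447],"rot":[0,0,0],"claw":1},{"delta_pos":[0.004,0.014,0.447],"rot":[0,0,0],"claw":1},{"delta_pos":[0.004,0.014,0.447],"rot":[0,0,0],"claw":1},{"delta_pos":[0.004,0.014,0.447],"rot":[0,0,0],"claw":1},{"delta_pos":[0.004,0.014,0.447],"rot":[0,0,0],"claw":1}]'; python3 go.py
```

```text
clock: 15.9
ee_pos: [0.4933, -0.3869, 0.0334]
orientation: [-0.061, 0.998, 0.0, 0.0]
force: [-1.0, 2.4, 6.2]
grip_width: 0.258
gripper_force: 29.9
pose mm [ 493.3 -386.9   33.4] rack [-165.1, -379.9] yawY 97.02 tilt z [ 2.e-04  0.e+00 -1.e+00] F [-1.   2.4  6.2] w 23.7 gf 29.9 t 15.9
```

```bash
python3 -m pendant '[{"delta_pos":[0,0,-0.15],"rot":[0,0,0],"claw":1},{"delta_pos":[0,0,-0.25],"rot":[0,0,0],"claw":1},{"delta_pos":[0,0.15,-0.25],"rot":[0,0,0.02],"claw":1},{"delta_pos":[0,0.3,-0.25],"rot":[0,0,0.02],"claw":1},{"delta_pos":[0,0.45,-0.25],"rot":[0,0,0.02],"claw":1},{"delta_pos":[0,0.6,-0.25],"rot":[0,0,0.02],"claw":1},{"delta_pos":[0,0.75,-0.25],"rot":[0,0,0.02],"claw":1},{"delta_pos":[0,0.9,-0.25],"rot":[0,0,0.02],"claw":1},{"delta_pos":[0,0.9,-0.25],"rot":[0,0,0.02],"claw":1},{"delta_pos":[0,0.9,-0.25],"rot":[0,0,0.02],"claw":1}]'; python3 go.py -.145 -.092 .048 90 r
```

```text
clock: 17.15
ee_pos: [0.4717, -0.2087, 0.0833]
orientation: [-0.047, 0.999, -0.0, 0.0]
force: [-0.2, -0.8, -2.6]
grip_width: 0.264
gripper_force: 29.9
pose mm [ 471.7 -208.7   83.3] rack [-170.6, -200.5] yawY 95.34 tilt z [ 8.e-04 -6.e-04 -1.e+00] F [-0.2 -0.8 -2.6] w 24.3 gf 29.9 t 17.1
target [ 0.4874 -0.0983  0.048 ] delta [-0.1295, 0.5425, 0.1761] rot [-0.0005, 0.0005, 0.002]
```

```bash
python3 -m pendant '[{"delta_pos":[0,0.15,0],"rot":[0,0,0],"claw":1},{"delta_pos":[-0.05,0.3,0],"rot":[0,0,0],"claw":1},{"delta_pos":[-0.1,0.45,0.1],"rot":[0,0,0.002],"claw":1},{"delta_pos":[-0.13,0.542,0.17],"rot":[0,0,0.002],"claw":1},{"delta_pos":[-0.13,0.542,0.176],"rot":[0,0,0.002],"claw":1},{"delta_pos":[-0.13,0.542,0.176],"rot":[0,0,0.002],"claw":1},{"delta_pos":[-0.13,0.542,0.176],"rot":[0,0,0.002],"claw":1}]'; python3 go.py -.085 -.092 .048 90 r;  python3 - <<'E'
from h import *
d=grab('side'); c=proj(d,(.52,-.09,.05)); u,v=c.astype(int); cv2.imwrite('pics/ins1.png',cv2.resize(d['frame'][v-60:v+60,u-80:u+80],(800,600),interpolation=cv2.INTER_CUBIC))
d=grab('top');P=cloud(d);print(sorted([tuple(P[a,b].round(3)) for a in range(195,225,6) for b in range(285,330,6)])[:3])
E
```

```text
clock: 18.02
ee_pos: [0.4875, -0.0989, 0.0483]
orientation: [-0.044, 0.999, -0.0, 0.0]
force: [1.2, 0.3, -3.0]
grip_width: 0.262
gripper_force: 29.9
pose mm [487.5 -98.9  48.3] rack [-145.0, -92.6] yawY 95.08 tilt z [ 1.e-03 -3.e-04 -1.e+00] F [ 1.2  0.3 -3. ] w 24.1 gf 29.9 t 18.0
target [ 0.5471 -0.0929  0.048 ] delta [-0.2999, 0.0036, 0.0018] rot [-0.0003, 0.0006, -0.001]
[(np.float64(0.39), np.float64(-0.068), np.float64(0.608)), (np.float64(0.39), np.float64(-0.058), np.float64(0.609)), (np.float64(0.391), np.float64(-0.078), np.float64(0.604))]
```

View pics/ins1.png

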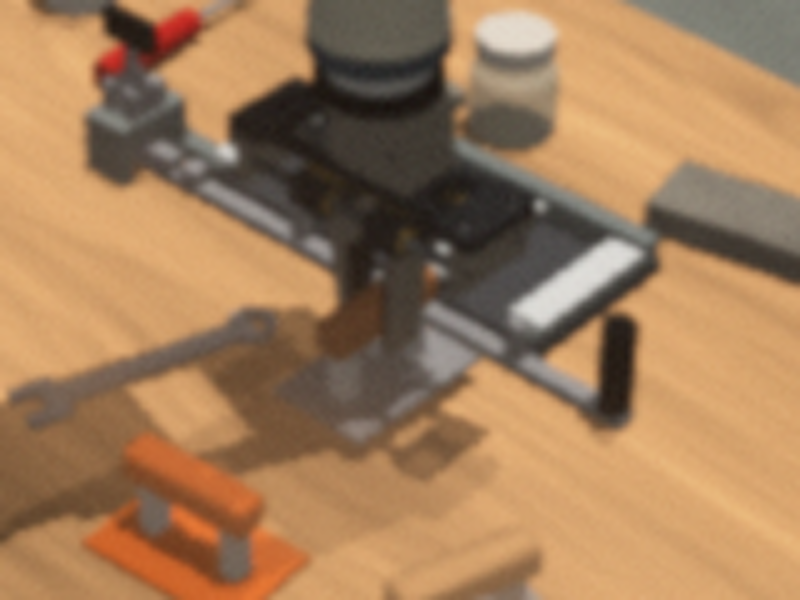

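The float hangs level at (380,385), lined up with the end bay whose mouth is near (470,300). The gate post at (618,365) is clear of it. I'll slide it in.

```bash
python3 -m pendant '[{"delta_pos":[-0.06,0.003,0],"rot":[0,0,0],"claw":1},{"delta_pos":[-0.12,0.003,0.001],"rot":[0,0,0],"claw":1},{"delta_pos":[-0.18,0.003,0.001],"rot":[0,0,0],"claw":1},{"delta_pos":[-0.24,0.003,0.001],"rot":[0,0,0],"claw":1},{"delta_pos":[-0.3,0.003,0.001],"rot":[0,0,0],"claw":1},{"delta_pos":[-0.3,0.003,0.001],"rot":[0,0,0],"claw":1},{"delta_pos":[-0.3,0.003,0.001],"rot":[0,0,0],"claw":1}]'; python3 go.py -.01 -.092 .047 90 r
```

```text
clock: 19.0
ee_pos: [0.5462, -0.0919, 0.0474]
orientation: [-0.045, 0.999, 0.0, -0.0]
force: [-0.0, -0.3, -2.7]
grip_width: 0.259
gripper_force: 29.9
pose mm [546.2 -91.9  47.4] rack [-85.8, -90.9] yawY 95.15 tilt z [-9.e-04  1.e-04 -1.e+00] F [-0.  -0.3 -2.7] w 23.8 gf 29.9 t 19.0
target [ 0.6218 -0.0861  0.047 ] delta [-0.379, -0.0054, 0.0015] rot [0.0001, -0.0006, -0.0003]
```

```bash
python3 -m pendant '[{"delta_pos":[-0.06,-0.003,0],"rot":[0,0,0],"claw":1},{"delta_pos":[-0.12,-0.004,0.002],"rot":[0,0,0],"claw":1},{"delta_pos":[-0.18,-0.004,0.003],"rot":[0,0,0],"claw":1},{"delta_pos":[-0.24,-0.004,0.004],"rot":[0,0,0],"claw":1},{"delta_pos":[-0.3,-0.004,0.005],"rot":[0,0,0],"claw":1},{"delta_pos":[-0.36,-0.004,0.005],"rot":[0,0,0],"claw":1},{"delta_pos":[-0.38,-0.004,0.005],"rot":[0,0,0],"claw":1},{"delta_pos":[-0.38,-0.004,0.005],"rot":[0,0,0],"claw":1}]'; python3 go.py 0 -.092 .046 90 r
```

```text
clock: 20.0
ee_pos: [0.6226, -0.0859, 0.0465]
orientation: [-0.045, 0.999, 0.0, -0.0]
force: [-0.3, 0.7, -2.6]
grip_width: 0.258
gripper_force: 29.9
pose mm [622.6 -85.9  46.5] rack [-9.3, -91.8] yawY 95.15 tilt z [-2.e-04  0.e+00 -1.e+00] F [-0.3  0.7 -2.6] w 23.7 gf 29.9 t 20.0
target [ 0.6318 -0.0852  0.046 ] delta [-0.0463, -0.0009, 0.0024] rot [0.0, -0.0002, -0.0003]
```

```bash
python3 -m pendant '[{"delta_pos":[-0.02,0,0.003],"rot":[0,0,0],"claw":1},{"delta_pos":[-0.035,0,0.006],"rot":[0,0,0],"claw":1},{"delta_pos":[-0.045,0,0.006],"rot":[0,0,0],"claw":1},{"delta_pos":[-0.052,0,0.006],"rot":[0,0,0],"claw":1},{"delta_pos":[-0.058,0,0.006],"rot":[0,0,0],"claw":1},{"delta_pos":[-0.058,0,0.006],"rot":[0,0,0],"claw":1}]'; python3 go.py
```

```text
clock: 20.75
ee_pos: [0.6325, -0.0851, 0.0456]
orientation: [-0.045, 0.999, -0.0, -0.002]
force: [-8.4, -1.2, 7.2]
grip_width: 0.26
gripper_force: 29.9
pose mm [632.5 -85.1  45.6] rack [0.7, -92.0] yawY 95.15 tilt z [-3.2e-03 -2.0e-04 -1.0e+00] F [-8.4 -1.2  7.2] w 23.9 gf 29.9 t 20.8
```

```bash
python3 -m pendant '[{"delta_pos":[-0.007,0,0],"rot":[0,0,0],"claw":1},{"delta_pos":[-0.007,0,0],"rot":[0,0,0],"claw":1},{"delta_pos":[-0.002,0,0],"rot":[0,0,0],"claw":-0.2},{"delta_pos":[-0.002,0,0],"rot":[0,0,0],"claw":-0.2},{"delta_pos":[-0.002,0,0],"rot":[0,0,0],"claw":-0.2},{"delta_pos":[0,0,-0.2],"rot":[0,0,0],"claw":-0.2},{"delta_pos":[0,0,-0.45],"rot":[0,0,0],"claw":-0.2},{"delta_pos":[0.2,-0.2,-0.45],"rot":[0,0,0],"claw":-0.2},{"delta_pos":[0.4,-0.4,-0.45],"rot":[0,0,0],"claw":-0.2},{"delta_pos":[0.6,-0.6,-0.45],"rot":[0,0,0],"claw":-0.2},{"delta_pos":[0.8,-0.8,-0.45],"rot":[0,0,0],"claw":-0.2},{"delta_pos":[1,-0.8,-0.45],"rot":[0,0,0],"claw":-0.2}]'; python3 - <<'E'
from meas import *
d=grab('top')
for o in handles(d): 
    if 60<=o[2][1]<95 and o[2][0]<27: print(*o)
P=cloud(d); m=(P[...,2]>.065)&(P[...,2]<.085); v,u=np.nonzero(m); k=(abs(u-304)<15)&(abs(v-165)<25); u,v=u[k],v[k]
q=np.array([ray(d,a,b,.076)[:2] for a,b in zip(u,v)]); print(len(u),cv2.minAreaRect((q*1000).astype(np.float32)))
E
python3 go.py .378 -.286 .12 78.6
```

```text
clock: 22.25
ee_pos: [0.4486, -0.2647, 0.1356]
orientation: [-0.044, 0.999, -0.001, 0.001]
force: [-0.6, 1.0, -0.5]
grip_width: 0.602
gripper_force: 0.0
[306.1 159.6] [633. -87.] [25. 91.] 4.6 0.076 [ 13. 138. 154.]
[130.9 201.8] [494. 435.] [25. 89.] -75.0 0.063 [112. 151. 153.]
[180.2 242.2] [376. 281.] [24. 89.] -22.8 0.063 [ 15. 108. 179.]
[320.4 265.1] [ 317. -134.] [24. 88.] -80.4 0.064 [ 12. 190. 142.]
235 ((631.2445678710938, -86.78026580810547), (90.53228759765625, 24.29950523376465), 4.920892715454102)
pose mm [ 443.3 -262.8  134.8] rack [-203.7, -251.9] yawY 95.04 tilt z [-0.0038  0.0011 -1.    ] F [-3.8  0.7 -1.1] w 54.8 gf 0.0 t 22.3
target [ 0.378 -0.286  0.12 ] delta [0.3351, -0.0869, 0.0749] rot [0.0006, -0.0026, 0.1913]
```

```bash
python3 -m pendant '[{"delta_pos":[0.1,0,0],"rot":[0,0,0.1],"claw":-0.2},{"delta_pos":[0.2,-0.05,0],"rot":[0,0,0.19],"claw":-0.2},{"delta_pos":[0.33,-0.08,0],"rot":[0,0,0.19],"claw":-0.2},{"delta_pos":[0.33,-0.08,0],"rot":[0,0,0.19],"claw":-0.2},{"delta_pos":[0.33,-0.08,0],"rot":[0,0,0.19],"claw":-0.2},{"delta_pos":[0.33,-0.08,0],"rot":[0,0,0.19],"claw":-0.2}]';python3 go.py .378 -.286 .034 78.6; python3 - <<'E'
from h import *
d=grab('side'); c=proj(d,(.378,-.286,.05)); u,v=c.astype(int); cv2.imwrite('pics/B1.png',cv2.resize(d['frame'][v-60:v+60,u-80:u+80],(640,480),interpolation=cv2.INTER_CUBIC))
E
```

```text
clock: 23.05
ee_pos: [0.3859, -0.2839, 0.1355]
orientation: [0.097, 0.995, -0.0, 0.0]
force: [-0.1, 0.5, 0.2]
grip_width: 0.6
gripper_force: 0.0
pose mm [ 385.9 -283.9  135.5] rack [-262.8, -267.7] yawY 78.85 tilt z [ 6.e-04 -2.e-04 -1.e+00] F [-0.1  0.5  0.2] w 55.2 gf 0.0 t 23.1
target [ 0.378 -0.286  0.034] delta [0.0368, -0.0177, 0.5074] rot [-0.0001, 0.0004, 0.0029]
```

View pics/B1.png

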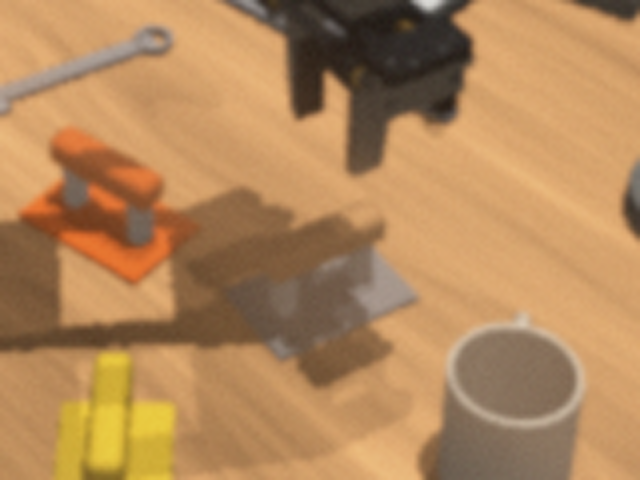

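The pale float at (310,275) is unmoved, and the fingers at (310,90) and (365,140) stand above it. The mug and the orange and yellow look-alikes are clear.

```bash
python3 -m pendant '[{"delta_pos":[0.036,-0.018,0.15],"rot":[0,0,0.003],"claw":-0.2},{"delta_pos":[0.036,-0.018,0.3],"rot":[0,0,0.003],"claw":-0.2},{"delta_pos":[0.036,-0.018,0.45],"rot":[0,0,0.003],"claw":-0.2},{"delta_pos":[0.036,-0.018,0.507],"rot":[0,0,0.003],"claw":-0.2},{"delta_pos":[0.036,-0.018,0.507],"rot":[0,0,0.003],"claw":-0.2},{"delta_pos":[0.036,-0.018,0.507],"rot":[0,0,0.003],"claw":1},{"delta_pos":[0.036,-0.018,0.507],"rot":[0,0,0.003],"claw":1},{"delta_pos":[0.036,-0.018,0.507],"rot":[0,0,0.003],"claw":1},{"delta_pos":[0.036,-0.018,0.507],"rot":[0,0,0.003],"claw":1},{"delta_pos":[0.036,-0.018,0.507],"rot":[0,0,0.003],"claw":1}]'; python3 go.py -.145 0 .08 90 r
```

```text
clock: 24.35
ee_pos: [0.3774, -0.2861, 0.0345]
orientation: [0.1, 0.995, 0.0, 0.0]
force: [-1.2, 2.8, 6.1]
grip_width: 0.256
gripper_force: 30.0
pose mm [ 377.4 -286.1   34.5] rack [-271.5, -269.1] yawY 78.54 tilt z [ 5.e-04  0.e+00 -1.e+00] F [-1.2  2.8  6.1] w 23.5 gf 30.0 t 24.4
target [ 0.4791 -0.0067  0.08  ] delta [-0.221, 1.4702, -0.2272] rot [0.0, 0.0003, -0.1935]
```

```bash
python3 -m pendant '[{"delta_pos":[0,0,-0.15],"rot":[0,0,0],"claw":1},{"delta_pos":[-0.05,0,-0.3],"rot":[0,0,0],"claw":1},{"delta_pos":[-0.15,0.1,-0.35],"rot":[0,0,-0.05],"claw":1},{"delta_pos":[-0.22,0.25,-0.35],"rot":[0,0,-0.1],"claw":1},{"delta_pos":[-0.22,0.4,-0.35],"rot":[0,0,-0.15],"claw":1},{"delta_pos":[-0.22,0.55,-0.35],"rot":[0,0,-0.193],"claw":1},{"delta_pos":[-0.22,0.7,-0.35],"rot":[0,0,-0.193],"claw":1},{"delta_pos":[-0.22,0.85,-0.35],"rot":[0,0,-0.193],"claw":1},{"delta_pos":[-0.22,1,-0.35],"rot":[0,0,-0.193],"claw":1},{"delta_pos":[-0.22,1,-0.35],"rot":[0,0,-0.193],"claw":1},{"delta_pos":[-0.22,1,-0.35],"rot":[0,0,-0.193],"claw":1}]'; python3 go.py -.145 -.001 .049 90 r
```

```text
clock: 25.72
ee_pos: [0.4596, -0.0991, 0.1038]
orientation: [-0.045, 0.999, -0.0, -0.0]
force: [0.5, 0.3, -3.9]
grip_width: 0.257
gripper_force: 30.0
pose mm [459.6 -99.1 103.8] rack [-172.7, -90.3] yawY 95.18 tilt z [-5.e-04 -2.e-04 -1.e+00] F [ 0.5  0.3 -3.9] w 23.7 gf 30.0 t 25.7
target [ 0.4792 -0.0077  0.049 ] delta [-0.1387, 0.4464, 0.2739] rot [-0.0001, -0.0004, 0.0001]
```

```bash
python3 -m pendant '[{"delta_pos":[0,0.15,0],"rot":[0,0,0],"claw":1},{"delta_pos":[-0.07,0.3,0.05],"rot":[0,0,0],"claw":1},{"delta_pos":[-0.138,0.448,0.15],"rot":[0,0,0],"claw":1},{"delta_pos":[-0.138,0.448,0.25],"rot":[0,0,0],"claw":1},{"delta_pos":[-0.138,0.448,0.274],"rot":[0,0,0],"claw":1},{"delta_pos":[-0.138,0.448,0.274],"rot":[0,0,0],"claw":1},{"delta_pos":[-0.138,0.448,0.274],"rot":[0,0,0],"claw":1}]'; python3 go.py -.085 -.0005 .0485 90 r;  python3 - <<'E'
from h import *
d=grab('side'); c=proj(d,(.52,0,.05)); u,v=c.astype(int); cv2.imwrite('pics/ins2.png',cv2.resize(d['frame'][v-45:v+45,u-60:u+60],(640,480),interpolation=cv2.INTER_CUBIC))
E
```

```text
clock: 26.6
ee_pos: [0.4799, -0.0078, 0.0498]
orientation: [-0.044, 0.999, -0.0, 0.001]
force: [-0.9, 0.5, -4.5]
grip_width: 0.258
gripper_force: 30.0
pose mm [479.9  -7.8  49.8] rack [-144.3, -1.2] yawY 95.08 tilt z [ 1.e-03 -1.e-04 -1.e+00] F [-0.9  0.5 -4.5] w 23.7 gf 30.0 t 26.6
target [ 0.5389 -0.0018  0.0485] delta [-0.2966, 0.0038, 0.0071] rot [-0.0001, 0.0007, -0.001]
```

View pics/ins2.png

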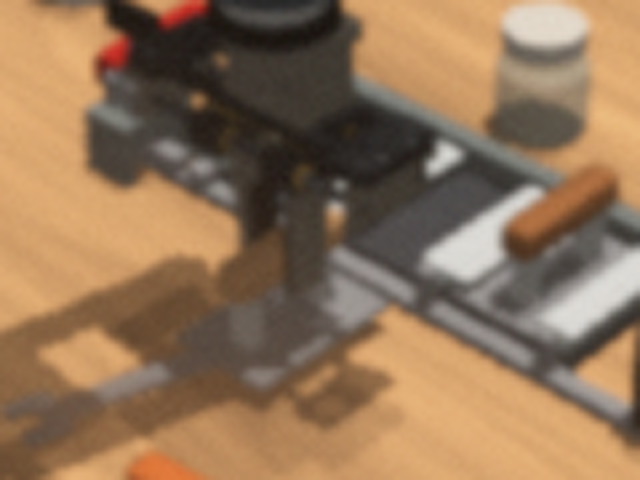

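The first float sits home under the lips at (560,220). The second is held level at (290,320), aimed at the middle bay. Sliding it in.

```bash
python3 -m pendant '[{"delta_pos":[-0.06,0.003,0.006],"rot":[0,0,0],"claw":1},{"delta_pos":[-0.12,0.003,0.006],"rot":[0,0,0],"claw":1},{"delta_pos":[-0.18,0.003,0.006],"rot":[0,0,0],"claw":1},{"delta_pos":[-0.24,0.003,0.006],"rot":[0,0,0],"claw":1},{"delta_pos":[-0.3,0.003,0.006],"rot":[0,0,0],"claw":1},{"delta_pos":[-0.3,0.003,0.006],"rot":[0,0,0],"claw":1},{"delta_pos":[-0.3,0.003,0.006],"rot":[0,0,0],"claw":1}]'; python3 go.py -.01 -.0005 .048 90 r
```

```text
clock: 27.52
ee_pos: [0.5386, -0.0012, 0.0477]
orientation: [-0.045, 0.999, 0.0, -0.001]
force: [-0.5, 0.3, -3.9]
grip_width: 0.258
gripper_force: 30.0
pose mm [538.6  -1.2  47.7] rack [-85.3, 0.1] yawY 95.14 tilt z [-0.001 -0.    -1.   ] F [-0.5  0.3 -3.9] w 23.8 gf 30.0 t 27.5
target [0.6136 0.005  0.048 ] delta [-0.3764, -0.0028, -0.0017] rot [0.0001, -0.0007, -0.0003]
```

```bash
python3 -m pendant '[{"delta_pos":[-0.06,-0.002,0],"rot":[0,0,0],"claw":1},{"delta_pos":[-0.12,-0.002,0],"rot":[0,0,0],"claw":1},{"delta_pos":[-0.18,-0.002,0],"rot":[0,0,0],"claw":1},{"delta_pos":[-0.24,-0.002,0],"rot":[0,0,0],"claw":1},{"delta_pos":[-0.3,-0.002,0],"rot":[0,0,0],"claw":1},{"delta_pos":[-0.36,-0.002,0],"rot":[0,0,0],"claw":1},{"delta_pos":[-0.38,-0.002,0],"rot":[0,0,0],"claw":1},{"delta_pos":[-0.38,-0.002,0],"rot":[0,0,0],"claw":1}]'; python3 go.py 0 -.0005 .046 90 r
```

```text
clock: 28.52
ee_pos: [0.6149, 0.0053, 0.0479]
orientation: [-0.045, 0.999, -0.0, -0.0]
force: [-0.1, -0.0, -3.4]
grip_width: 0.26
gripper_force: 30.0
pose mm [614.9   5.3  47.9] rack [-8.7, -0.4] yawY 95.14 tilt z [-3.e-04 -0.e+00 -1.e+00] F [-0.1 -0.  -3.4] w 23.9 gf 30.0 t 28.5
target [0.6235 0.0059 0.046 ] delta [-0.0434, -0.0007, 0.0093] rot [-0.0, -0.0002, -0.0003]
```

```bash
python3 -m pendant '[{"delta_pos":[-0.02,0,0.004],"rot":[0,0,0],"claw":1},{"delta_pos":[-0.035,0,0.008],"rot":[0,0,0],"claw":1},{"delta_pos":[-0.045,0,0.01],"rot":[0,0,0],"claw":1},{"delta_pos":[-0.052,0,0.01],"rot":[0,0,0],"claw":1},{"delta_pos":[-0.058,0,0.01],"rot":[0,0,0],"claw":1},{"delta_pos":[-0.062,0,0.01],"rot":[0,0,0],"claw":1},{"delta_pos":[-0.062,0,0.01],"rot":[0,0,0],"claw":1}]'; python3 go.py
```

```text
clock: 29.4
ee_pos: [0.6245, 0.0061, 0.0467]
orientation: [-0.045, 0.999, -0.0, -0.003]
force: [-12.6, -2.1, 12.7]
grip_width: 0.258
gripper_force: 30.0
pose mm [624.5   6.1  46.7] rack [0.9, -0.4] yawY 95.14 tilt z [-5.3e-03 -4.0e-04 -1.0e+00] F [-12.6  -2.1  12.7] w 23.8 gf 30.0 t 29.4
```

```bash
python3 -m pendant '[{"delta_pos":[-0.003,0,-0.002],"rot":[0,0,0],"claw":1},{"delta_pos":[-0.003,0,-0.003],"rot":[0,0,0],"claw":-0.2},{"delta_pos":[-0.003,0,-0.003],"rot":[0,0,0],"claw":-0.2},{"delta_pos":[-0.003,0,-0.003],"rot":[0,0,0],"claw":-0.2},{"delta_pos":[0,0,-0.2],"rot":[0,0,0],"claw":-0.2},{"delta_pos":[0,0,-0.45],"rot":[0,0,0],"claw":-0.2},{"delta_pos":[0.2,0.2,-0.45],"rot":[0,0,0],"claw":-0.2},{"delta_pos":[0.4,0.4,-0.45],"rot":[0,0,0],"claw":-0.2},{"delta_pos":[0.6,0.6,-0.45],"rot":[0,0,0],"claw":-0.2},{"delta_pos":[0.8,0.8,-0.45],"rot":[0,0,0],"claw":-0.2},{"delta_pos":[1,0.8,-0.45],"rot":[0,0,0],"claw":-0.2},{"delta_pos":[1,0.8,-0.45],"rot":[0,0,0],"claw":-0.2}]'; python3 - <<'E'
from meas import *
d=grab('top')
for o in handles(d): 
    if 60<=o[2][1]<95 and o[2][0]<28: print(*o)
P=cloud(d)
for u0 in (276,306):
    m=(P[...,2]>.065)&(P[...,2]<.085); v,u=np.nonzero(m); k=(abs(u-u0)<12)&(abs(v-163)<25); u,v=u[k],v[k]
    q=np.array([ray(d,a,b,.076)[:2] for a,b in zip(u,v)]); print(len(u),cv2.minAreaRect((q*1000).astype(np.float32)))
E
python3 go.py .376 .281 .12 68
```

```text
clock: 30.9
ee_pos: [0.4112, 0.1478, 0.1359]
orientation: [-0.046, 0.999, -0.0, -0.001]
force: [0.6, -0.9, -0.2]
grip_width: 0.597
gripper_force: 0.0
[306.1 159.6] [633. -87.] [24. 89.] 5.1 0.075 [ 13. 138. 150.]
[276.  161.6] [625.   4.] [24. 91.] 5.2 0.076 [ 15. 106. 174.]
[131.  201.8] [493. 434.] [26. 89.] -74.9 0.063 [112. 153. 149.]
[320.4 265.1] [ 317. -134.] [24. 88.] -80.2 0.063 [ 14. 187. 192.]
[380.2 314.7] [ 178. -308.] [23. 89.] 45.9 0.063 [ 25. 174. 189.]
[279.4 347.8] [ 79. -19.] [18. 78.] -81.6 0.069 [18. 39. 95.]
231 ((623.0075073242188, 3.926957130432129), (90.23361206054688, 23.560840606689453), 5.196795463562012)
232 ((631.3452758789062, -86.91740417480469), (90.32097625732422, 24.187198638916016), 4.7684102058410645)
pose mm [413.5 148.1 136.3] rack [-196.4, 160.0] yawY 95.21 tilt z [ 9.e-04  2.e-04 -1.e+00] F [ 0.8 -0.1  0.6] w 55.1 gf 0.0 t 30.9
target [0.376 0.281 0.12 ] delta [0.1263, 0.6789, 0.0816] rot [0.0003, 0.0006, 0.3166]
```

```bash
python3 - <<'E'
from h import *
d=grab('side'); c=proj(d,(.376,.281,.05)); print(c); u,v=c.astype(int); cv2.imwrite('pics/A1.png',cv2.resize(d['frame'][v-60:v+60,u-80:u+80],(640,480),interpolation=cv2.INTER_CUBIC))
P=cloud(d); f=cv2.cvtColor(d['frame'],cv2.COLOR_BGR2HSV)
m=(P[...,2]>.045)&(P[...,2]<.08)&(np.hypot(P[...,0]-.376,P[...,1]-.281)<.1); n,l,s,cc=cv2.connectedComponentsWithStats(m.astype(np.uint8))
for i in range(1,n):
    if s[i,4]>30: q=P[l==i]; print(s[i,4],np.median(q,0).round(3),cv2.minAreaRect((q[:,:2]*1000).astype(np.float32)),np.median(f[l==i],0))
E
```

```text
[196.65660567 208.10889082]
214 [0.335 0.288 0.06 ] ((338.15728759765625, 295.1785888671875), (34.69417953491211, 89.33873748779297), 67.07647705078125) [ 15.  127.  175.5]
```

View pics/A1.png

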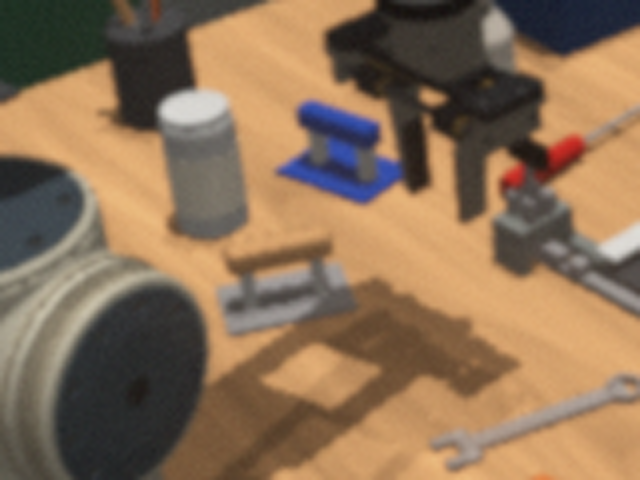

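The pale float at (280,290) has been knocked about 4 cm towards the robot. I'll move aside and look at it again from the top.

```bash
python3 -m pendant '[{"delta_pos":[0,-0.25,-0.1],"rot":[0,0,0],"claw":-0.2},{"delta_pos":[0,-0.5,-0.1],"rot":[0,0,0],"claw":-0.2},{"delta_pos":[0,-0.75,-0.1],"rot":[0,0,0],"claw":-0.2},{"delta_pos":[0,-0.9,-0.1],"rot":[0,0,0],"claw":-0.2},{"delta_pos":[0,-0.9,-0.1],"rot":[0,0,0],"claw":-0.2},{"delta_pos":[0,-0.9,-0.1],"rot":[0,0,0],"claw":-0.2}]'; python3 - <<'E'
from meas import *
d=grab('top')
for o in handles(d): 
    if 60<=o[2][1]<95 and o[2][0]<28: print(*o)
E
python3 go.py
```

```text
clock: 31.75
ee_pos: [0.4305, -0.0315, 0.156]
orientation: [-0.044, 0.999, 0.0, 0.0]
force: [-0.6, 0.0, -0.0]
grip_width: 0.603
gripper_force: 0.0
[306.1 159.6] [633. -87.] [24. 90.] 5.6 0.076 [ 13. 137. 150.]
[276.  161.6] [624.   4.] [24. 89.] 5.3 0.076 [ 15. 105. 174.]
[131.  201.7] [494. 435.] [24. 89.] -74.5 0.063 [112. 152. 149.]
[175.8 254.5] [339. 293.] [25. 89.] -21.6 0.063 [ 15. 109. 174.]
[380.2 314.7] [ 178. -308.] [23. 88.] 46.2 0.063 [ 25. 174. 189.]
pose mm [430.3 -31.1 156. ] rack [-195.8, -19.9] yawY 95.13 tilt z [ 1.e-04  2.e-04 -1.e+00] F [-0.2  0.7  0. ] w 55.4 gf 0.0 t 31.8
```

```bash
python3 -m pendant '[{"delta_pos":[0,0.25,0],"rot":[0,0,0.05],"claw":-0.2},{"delta_pos":[0,0.5,0],"rot":[0,0,0.15],"claw":-0.2},{"delta_pos":[0,0.75,0],"rot":[0,0,0.25],"claw":-0.2},{"delta_pos":[0.1,1,0],"rot":[0,0,0.311],"claw":-0.2},{"delta_pos":[0.1,1,0],"rot":[0,0,0.311],"claw":-0.2},{"delta_pos":[0.1,1,0],"rot":[0,0,0.311],"claw":-0.2}]'; python3 go.py .339 .293 .12 68.4;  python3 - <<'E'
from h import *
d=grab('side'); P=cloud(d); m=(P[...,2]>.1)&(P[...,2]<.125)&(abs(P[...,0]-.36)<.1)&(abs(P[...,1]-.43)<.08); print(m.sum(),P[m].min(0),P[m].max(0))
t=(P[...,2]>.114)&m; print(cv2.minEnclosingCircle((P[t][:,:2]*1000).astype(np.float32)))
E
```

```text
clock: 32.55
ee_pos: [0.3919, 0.1665, 0.156]
orientation: [0.186, 0.983, -0.0, 0.0]
force: [-0.9, -0.5, 0.3]
grip_width: 0.595
gripper_force: 0.0
pose mm [391.9 166.5 156. ] rack [-216.2, 180.3] yawY 68.61 tilt z [ 3.e-04 -1.e-04 -1.e+00] F [-0.9 -0.5  0.3] w 54.7 gf 0.0 t 32.5
target [0.339 0.293 0.12 ] delta [0.477, 0.4925, 0.18] rot [-0.0, 0.0002, 0.0024]
215 [0.32455834 0.4099522  0.10013704] [0.38587203 0.48004946 0.12449887]
((355.8936462402344, 449.44818115234375), 33.77757263183594)
```

```bash
python3 -m pendant '[{"delta_pos":[0.15,0.15,0],"rot":[0,0,0],"claw":-0.2},{"delta_pos":[0.3,0.3,0],"rot":[0,0,0],"claw":-0.2},{"delta_pos":[0.477,0.492,0.05],"rot":[0,0,0.002],"claw":-0.2},{"delta_pos":[0.477,0.492,0.18],"rot":[0,0,0.002],"claw":-0.2},{"delta_pos":[0.477,0.492,0.18],"rot":[0,0,0.002],"claw":-0.2},{"delta_pos":[0.477,0.492,0.18],"rot":[0,0,0.002],"claw":-0.2}]'; python3 go.py .339 .293 .037 68.4
```

```text
clock: 33.35
ee_pos: [0.3402, 0.2918, 0.1205]
orientation: [0.19, 0.982, -0.0, 0.0]
force: [0.1, -0.3, 0.4]
grip_width: 0.599
gripper_force: 0.0
pose mm [340.2 291.8 120.5] rack [-256.4, 309.8] yawY 68.15 tilt z [ 1.e-04 -1.e-04 -1.e+00] F [ 0.1 -0.3  0.4] w 55.1 gf 0.0 t 33.4
target [0.339 0.293 0.037] delta [0.008, 0.0033, 0.4175] rot [-0.0, 0.0001, -0.0029]
```

```bash
python3 -m pendant '[{"delta_pos":[0.008,0.003,0.15],"rot":[0,0,-0.003],"claw":-0.2},{"delta_pos":[0.008,0.003,0.3],"rot":[0,0,-0.003],"claw":-0.2},{"delta_pos":[0.008,0.003,0.39],"rot":[0,0,-0.003],"claw":-0.2},{"delta_pos":[0.008,0.003,0.417],"rot":[0,0,-0.003],"claw":-0.2},{"delta_pos":[0.008,0.003,0.417],"rot":[0,0,-0.003],"claw":-0.2},{"delta_pos":[0.008,0.003,0.417],"rot":[0,0,-0.003],"claw":1},{"delta_pos":[0.008,0.003,0.417],"rot":[0,0,-0.003],"claw":1},{"delta_pos":[0.008,0.003,0.417],"rot":[0,0,-0.003],"claw":1},{"delta_pos":[0.008,0.003,0.417],"rot":[0,0,-0.003],"claw":1},{"delta_pos":[0.008,0.003,0.417],"rot":[0,0,-0.003],"claw":1}]'; python3 go.py -.145 .092 .1 90 r
```

```text
clock: 34.6
ee_pos: [0.3385, 0.294, 0.0369]
orientation: [0.187, 0.982, 0.0, 0.0]
force: [-0.6, 0.8, 5.9]
grip_width: 0.264
gripper_force: 30.0
pose mm [338.5 294.   36.9] rack [-257.9, 312.1] yawY 68.5 tilt z [ 7.e-04  6.e-04 -1.e+00] F [-0.6  0.8  5.9] w 24.3 gf 30.0 t 34.6
target [0.4708 0.085  0.1   ] delta [-0.9985, -0.73, -0.3155] rot [0.0005, 0.0004, -0.3103]
```

```bash
python3 -m pendant '[{"delta_pos":[0,0,-0.15],"rot":[0,0,0],"claw":1},{"delta_pos":[0,0,-0.31],"rot":[0,0,0],"claw":1},{"delta_pos":[-0.1,-0.12,-0.31],"rot":[0,0,0],"claw":1},{"delta_pos":[-0.2,-0.24,-0.31],"rot":[0,0,-0.06],"claw":1},{"delta_pos":[-0.35,-0.36,-0.31],"rot":[0,0,-0.12],"claw":1},{"delta_pos":[-0.5,-0.48,-0.31],"rot":[0,0,-0.18],"claw":1},{"delta_pos":[-0.65,-0.6,-0.31],"rot":[0,0,-0.24],"claw":1},{"delta_pos":[-0.8,-0.73,-0.31],"rot":[0,0,-0.31],"claw":1},{"delta_pos":[-0.9,-0.73,-0.31],"rot":[0,0,-0.31],"claw":1},{"delta_pos":[-0.9,-0.73,-0.31],"rot":[0,0,-0.31],"claw":1},{"delta_pos":[-0.9,-0.73,-0.31],"rot":[0,0,-0.31],"claw":1}]'; python3 go.py -.145 .0915 .0515 90 r
```

```text
clock: 35.98
ee_pos: [0.4513, 0.0924, 0.0982]
orientation: [-0.045, 0.999, 0.0, -0.001]
force: [-1.0, -0.3, -3.0]
grip_width: 0.261
gripper_force: 30.0
pose mm [451.3  92.4  98.2] rack [-163.7, 101.2] yawY 95.11 tilt z [-0.0014 -0.     -1.    ] F [-1.  -0.3 -3. ] w 24.0 gf 30.0 t 36.0
target [0.4708 0.0845 0.0515] delta [-0.0939, -0.0484, 0.2335] rot [0.0001, -0.0009, -0.0007]
```

```bash
python3 -m pendant '[{"delta_pos":[-0.09,-0.05,0.05],"rot":[0,0,0],"claw":1},{"delta_pos":[-0.09,-0.05,0.13],"rot":[0,0,0],"claw":1},{"delta_pos":[-0.09,-0.05,0.21],"rot":[0,0,0],"claw":1},{"delta_pos":[-0.09,-0.05,0.233],"rot":[0,0,0],"claw":1},{"delta_pos":[-0.09,-0.05,0.233],"rot":[0,0,0],"claw":1},{"delta_pos":[-0.09,-0.05,0.233],"rot":[0,0,0],"claw":1}]'; python3 go.py -.085 .0915 .0515 90 r;  python3 - <<'E'
from h import *
d=grab('side'); c=proj(d,(.51,.09,.05)); u,v=c.astype(int); cv2.imwrite('pics/ins3.png',cv2.resize(d['frame'][v-45:v+45,u-60:u+60],(640,480),interpolation=cv2.INTER_CUBIC))
E
```

```text
clock: 36.72
ee_pos: [0.4711, 0.0836, 0.0523]
orientation: [-0.045, 0.999, 0.0, 0.0]
force: [0.2, -0.8, -3.0]
grip_width: 0.257
gripper_force: 30.0
pose mm [471.1  83.6  52.3] rack [-144.8, 90.6] yawY 95.15 tilt z [ 5.e-04  1.e-04 -1.e+00] F [ 0.2 -0.8 -3. ] w 23.6 gf 30.0 t 36.7
target [0.5306 0.0899 0.0515] delta [-0.2989, 0.0044, 0.0041] rot [0.0, 0.0003, -0.0003]
```

View pics/ins3.png

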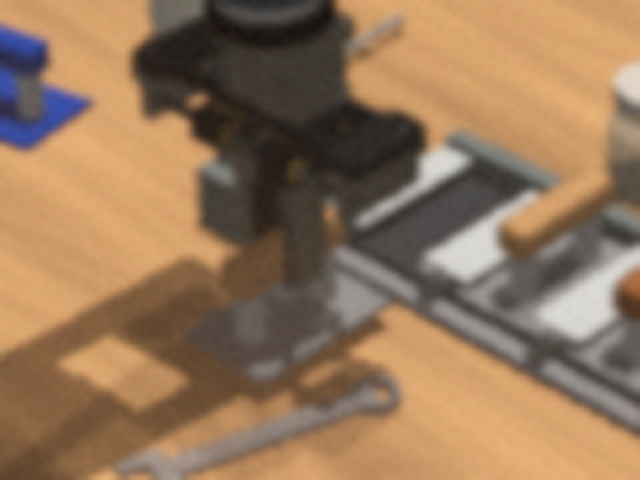

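The third float is level at (290,320), aimed at the free end bay, with the other two seated at (560,210) and (630,290).

```bash
python3 -m pendant '[{"delta_pos":[-0.06,0.004,0.004],"rot":[0,0,0],"claw":1},{"delta_pos":[-0.12,0.004,0.004],"rot":[0,0,0],"claw":1},{"delta_pos":[-0.18,0.004,0.004],"rot":[0,0,0],"claw":1},{"delta_pos":[-0.24,0.004,0.004],"rot":[0,0,0],"claw":1},{"delta_pos":[-0.3,0.004,0.004],"rot":[0,0,0],"claw":1},{"delta_pos":[-0.3,0.004,0.004],"rot":[0,0,0],"claw":1},{"delta_pos":[-0.3,0.004,0.004],"rot":[0,0,0],"claw":1}]'; python3 go.py -.01 .0915 .0505 90 r
```

```text
clock: 37.65
ee_pos: [0.5301, 0.0896, 0.051]
orientation: [-0.045, 0.999, -0.0, -0.0]
force: [-0.4, -0.4, -3.0]
grip_width: 0.254
gripper_force: 30.0
pose mm [530.1  89.6  51. ] rack [-85.5, 91.2] yawY 95.14 tilt z [-9.e-04 -2.e-04 -1.e+00] F [-0.4 -0.4 -3. ] w 23.4 gf 30.0 t 37.6
target [0.6053 0.0966 0.0505] delta [-0.3776, 0.0015, 0.0019] rot [-0.0, -0.0006, -0.0004]
```

```bash
python3 -m pendant '[{"delta_pos":[-0.06,0.001,0],"rot":[0,0,0],"claw":1},{"delta_pos":[-0.12,0.001,0],"rot":[0,0,0],"claw":1},{"delta_pos":[-0.18,0.001,0],"rot":[0,0,0],"claw":1},{"delta_pos":[-0.24,0.001,0],"rot":[0,0,0],"claw":1},{"delta_pos":[-0.3,0.001,0],"rot":[0,0,0],"claw":1},{"delta_pos":[-0.36,0.001,0],"rot":[0,0,0],"claw":1},{"delta_pos":[-0.38,0.001,0],"rot":[0,0,0],"claw":1},{"delta_pos":[-0.38,0.001,0],"rot":[0,0,0],"claw":1}]'; python3 go.py 0 .0915 .049 90 r
```

```text
clock: 38.65
ee_pos: [0.6064, 0.0967, 0.051]
orientation: [-0.045, 0.999, -0.0, -0.0]
force: [0.4, 0.4, -3.7]
grip_width: 0.258
gripper_force: 30.0
pose mm [606.4  96.7  51. ] rack [-8.9, 91.4] yawY 95.14 tilt z [-3.e-04 -0.e+00 -1.e+00] F [ 0.4  0.4 -3.7] w 23.7 gf 30.0 t 38.6
target [0.6153 0.0975 0.049 ] delta [-0.0447, 0.0003, 0.0101] rot [-0.0, -0.0002, -0.0004]
```

```bash
python3 -m pendant '[{"delta_pos":[-0.02,0,0.004],"rot":[0,0,0],"claw":1},{"delta_pos":[-0.035,0,0.008],"rot":[0,0,0],"claw":1},{"delta_pos":[-0.045,0,0.01],"rot":[0,0,0],"claw":1},{"delta_pos":[-0.052,0,0.01],"rot":[0,0,0],"claw":1},{"delta_pos":[-0.058,0,0.01],"rot":[0,0,0],"claw":1},{"delta_pos":[-0.062,0,0.01],"rot":[0,0,0],"claw":1},{"delta_pos":[-0.062,0,0.01],"rot":[0,0,0],"claw":1}]'; python3 go.py
```

```text
clock: 39.52
ee_pos: [0.6164, 0.0975, 0.0493]
orientation: [-0.045, 0.999, -0.0, -0.002]
force: [-8.8, -1.0, 7.3]
grip_width: 0.26
gripper_force: 30.0
pose mm [616.4  97.5  49.3] rack [1.1, 91.4] yawY 95.14 tilt z [-4.6e-03 -5.0e-04 -1.0e+00] F [-8.8 -1.   7.3] w 23.9 gf 30.0 t 39.5
```

```bash
python3 -m pendant '[{"delta_pos":[-0.003,0,-0.001],"rot":[0,0,0],"claw":1},{"delta_pos":[-0.003,0,-0.002],"rot":[0,0,0],"claw":-0.2},{"delta_pos":[-0.003,0,-0.002],"rot":[0,0,0],"claw":-0.2},{"delta_pos":[-0.003,0,-0.002],"rot":[0,0,0],"claw":-0.2},{"delta_pos":[0,0,-0.2],"rot":[0,0,0],"claw":-0.2},{"delta_pos":[0,0,-0.45],"rot":[0,0,0],"claw":-0.2},{"delta_pos":[0.1,-0.2,-0.5],"rot":[0,0,0],"claw":-0.2},{"delta_pos":[0.2,-0.4,-0.5],"rot":[0,0,0],"claw":-0.2},{"delta_pos":[0.33,-0.6,-0.5],"rot":[0,0,0],"claw":-0.2},{"delta_pos":[0.33,-0.85,-0.5],"rot":[0,0,0],"claw":-0.2},{"delta_pos":[0.33,-1,-0.5],"rot":[0,0,0],"claw":-0.2},{"delta_pos":[0.33,-1,-0.5],"rot":[0,0,0],"claw":-0.2}]' ; python3 -m pendant '[{"delta_pos":[0,-0.25,0],"rot":[0,0,0],"claw":-0.2},{"delta_pos":[0,-0.5,0],"rot":[0,0,0],"claw":-0.2},{"delta_pos":[0,-0.53,0],"rot":[0,0,0],"claw":-0.2},{"delta_pos":[0,-0.53,0],"rot":[0,0,0],"claw":-0.2},{"delta_pos":[0,-0.53,0],"rot":[0,0,0],"claw":-0.2}]'; python3 - <<'E'
from meas import *
d=grab('top')
for o in handles(d): 
    if 60<=o[2][1]<95 and o[2][0]<28: print(*o)
d=grab('side'); c=proj(d,(.6,.0,.05)); u,v=c.astype(int); cv2.imwrite('pics/all.png',cv2.resize(d['frame'][v-60:v+60,u-80:u+80],(640,480),interpolation=cv2.INTER_CUBIC))
E
python3 go.py -.066 -.2145 .038 90 r
```

```text
clock: 41.02
ee_pos: [0.5712, -0.1092, 0.1493]
orientation: [-0.043, 0.999, -0.0, 0.0]
force: [0.0, 0.5, -0.1]
grip_width: 0.604
gripper_force: 0.0
clock: 41.65
ee_pos: [0.5803, -0.2113, 0.1491]
orientation: [-0.045, 0.999, 0.0, -0.0]
force: [-0.0, 0.9, 0.7]
grip_width: 0.596
gripper_force: 0.0
[306.1 159.6] [633. -87.] [24. 91.] 5.3 0.076 [ 13. 139. 148.]
[276.  161.5] [624.   4.] [24. 90.] 5.2 0.076 [ 15. 106. 173.]
[245.7 163.6] [616.  95.] [24. 91.] 5.1 0.076 [ 15. 107. 173.]
[131.  201.8] [493. 435.] [25. 90.] -74.3 0.062 [112. 152. 146.]
pose mm [ 580.4 -211.5  149.2] rack [-62.6, -213.2] yawY 95.22 tilt z [-2.e-04  3.e-04 -1.e+00] F [0.3 0.  0.3] w 54.8 gf 0.0 t 41.8
target [ 0.5771 -0.2132  0.038 ] delta [0.017, -0.0069, 0.556] rot [0.0002, -0.0001, 0.0006]
```

View pics/all.png

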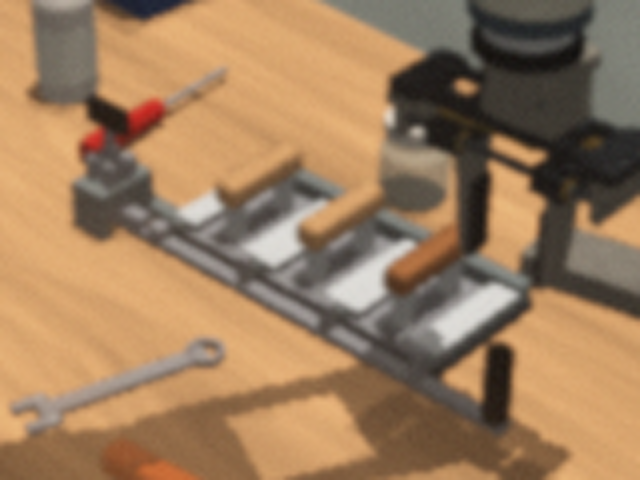

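All three floats are seated evenly, at (260,175), (340,215) and (430,260). The gate post at (497,385) is below the fingers. Now I'll grip the post and shut the gate.

```bash
python3 -m pendant '[{"delta_pos":[0.017,-0.007,0.2],"rot":[0,0,0],"claw":-0.2},{"delta_pos":[0.017,-0.007,0.4],"rot":[0,0,0],"claw":-0.2},{"delta_pos":[0.017,-0.007,0.52],"rot":[0,0,0],"claw":-0.2},{"delta_pos":[0.017,-0.007,0.556],"rot":[0,0,0],"claw":-0.2},{"delta_pos":[0.017,-0.007,0.556],"rot":[0,0,0],"claw":-0.2},{"delta_pos":[0.017,-0.007,0.556],"rot":[0,0,0],"claw":1},{"delta_pos":[0.017,-0.007,0.556],"rot":[0,0,0],"claw":1},{"delta_pos":[0.017,-0.007,0.556],"rot":[0,0,0],"claw":1},{"delta_pos":[0.017,-0.007,0.556],"rot":[0,0,0],"claw":1},{"delta_pos":[0.017,-0.007,0.556],"rot":[0,0,0],"claw":1}]'; python3 go.py
```

```text
clock: 43.0
ee_pos: [0.5771, -0.2114, 0.0385]
orientation: [-0.044, 0.999, 0.002, -0.0]
force: [0.8, 16.8, 7.1]
grip_width: 0.234
gripper_force: 30.0
pose mm [ 577.1 -211.4   38.5] rack [-65.9, -212.8] yawY 95.06 tilt z [-6.0e-04  4.5e-03 -1.0e+00] F [ 0.8 16.8  7.1] w 21.6 gf 30.0 t 43.0
```

```bash
python3 -m pendant '[{"delta_pos":[0,0.04,0],"rot":[0,0,0],"claw":1},{"delta_pos":[0,0.09,0],"rot":[0,0,0],"claw":1},{"delta_pos":[0,0.14,0],"rot":[0,0,0],"claw":1},{"delta_pos":[0,0.19,0],"rot":[0,0,0],"claw":1},{"delta_pos":[0,0.22,0],"rot":[0,0,0],"claw":1},{"delta_pos":[0,0.24,0],"rot":[0,0,0],"claw":1},{"delta_pos":[0,0.25,0],"rot":[0,0,0],"claw":1},{"delta_pos":[0,0.25,0],"rot":[0,0,0],"claw":1},{"delta_pos":[0,0.25,0],"rot":[0,0,0],"claw":1}]'; python3 go.py
```

```text
clock: 44.12
ee_pos: [0.573, -0.1655, 0.0386]
orientation: [-0.045, 0.999, -0.001, 0.001]
force: [-1.7, -5.2, 6.0]
grip_width: 0.235
gripper_force: 30.0
pose mm [ 573.  -165.5   38.6] rack [-65.8, -166.6] yawY 95.14 tilt z [ 0.0011 -0.0013 -1.    ] F [-1.7 -5.2  6. ] w 21.7 gf 30.0 t 44.1
```

Travel is 46.2 mm. I'll press a little more to be sure it's on the stop, then release.

```bash
python3 -m pendant '[{"delta_pos":[0,0.008,0],"rot":[0,0,0],"claw":1},{"delta_pos":[0,0.013,0],"rot":[0,0,0],"claw":1},{"delta_pos":[0,0.013,0],"rot":[0,0,0],"claw":1}]'; python3 go.py; python3 -m pendant '[{"delta_pos":[0,-0.013,0],"rot":[0,0,0],"claw":-0.2},{"delta_pos":[0,-0.013,0],"rot":[0,0,0],"claw":-0.2},{"delta_pos":[0,-0.013,0],"rot":[0,0,0],"claw":-0.2},{"delta_pos":[0,-0.013,-0.2],"rot":[0,0,0],"claw":-0.2},{"delta_pos":[0,0,-0.45],"rot":[0,0,0],"claw":-0.2},{"delta_pos":[0,0.2,-0.65],"rot":[0,0,0.1],"claw":0},{"delta_pos":[0,0.4,-0.65],"rot":[0,0,0.2],"claw":0},{"delta_pos":[0,0.6,-0.65],"rot":[0,0,0.3],"claw":0},{"delta_pos":[0,0.8,-0.65],"rot":[0,0,0.4],"claw":0},{"delta_pos":[0,1,-0.65],"rot":[0,0,0.5],"claw":0},{"delta_pos":[0,1,-0.65],"rot":[0,0,0.5],"claw":0}]'; python3 go.py .5395 .2045 .165 5.17
python3 - <<'E'
from h import *
d=grab('top'); P=cloud(d); m=(P[...,2]>.068)&(P[...,2]<.083); v,u=np.nonzero(m); k=(abs(u-332)<12)&(abs(v-179)<10); u,v=u[k],v[k]
print('post',np.mean([ray(d,a,b,.075) for a,b in zip(u,v)],0),len(u))
E
```

```text
clock: 44.5
ee_pos: [0.573, -0.1654, 0.0386]
orientation: [-0.045, 0.999, -0.002, 0.001]
force: [-1.2, -19.0, 2.7]
grip_width: 0.234
gripper_force: 30.0
pose mm [ 573.  -165.4   38.6] rack [-65.8, -166.5] yawY 95.2 tilt z [ 0.0019 -0.0047 -1.    ] F [ -1.2 -19.    2.7] w 21.6 gf 30.0 t 44.5
clock: 45.88
ee_pos: [0.554, 0.0395, 0.1679]
orientation: [0.323, 0.946, 0.0, -0.0]
force: [-0.7, -0.1, -1.1]
grip_width: 0.5
gripper_force: 0.0
pose mm [554.   39.5 167.9] rack [-66.2, 39.2] yawY 52.29 tilt z [-2.e-04  5.e-04 -1.e+00] F [-0.7 -0.1 -1.1] w 46.0 gf 0.0 t 45.9
target [0.5395 0.2045 0.165 ] delta [0.562, 0.6085, 0.0151] rot [0.0, -0.0004, 0.5483]
post [ 0.57315601 -0.16704209  0.075     ] 41
```

```bash
python3 -m pendant '[{"delta_pos":[0.15,0.15,0],"rot":[0,0,0.11],"claw":0},{"delta_pos":[0.3,0.3,0],"rot":[0,0,0.22],"claw":0},{"delta_pos":[0.45,0.45,0],"rot":[0,0,0.33],"claw":0},{"delta_pos":[0.562,0.608,0],"rot":[0,0,0.44],"claw":0},{"delta_pos":[0.562,0.608,0.015],"rot":[0,0,0.548],"claw":0},{"delta_pos":[0.562,0.608,0.015],"rot":[0,0,0.548],"claw":0},{"delta_pos":[0.562,0.608,0.015],"rot":[0,0,0.548],"claw":0}]'; python3 go.py .5395 .2045 .0915 5.13
```

```text
clock: 46.8
ee_pos: [0.5405, 0.201, 0.165]
orientation: [0.674, 0.739, -0.0, 0.0]
force: [0.3, -0.2, 0.2]
grip_width: 0.499
gripper_force: 0.0
pose mm [540.5 201.  165. ] rack [-65.2, 201.3] yawY 5.26 tilt z [-2.e-04 -2.e-04 -1.e+00] F [ 0.3 -0.2  0.2] w 45.9 gf 0.0 t 46.8
target [0.5395 0.2045 0.0915] delta [0.0177, -0.0032, 0.3674] rot [-0.0001, 0.0001, 0.0015]
```

```bash
python3 -m pendant '[{"delta_pos":[0.018,-0.003,0.15],"rot":[0,0,0.0015],"claw":0},{"delta_pos":[0.018,-0.003,0.3],"rot":[0,0,0.0015],"claw":0},{"delta_pos":[0.018,-0.003,0.367],"rot":[0,0,0.0015],"claw":0},{"delta_pos":[0.018,-0.003,0.367],"rot":[0,0,0.0015],"claw":0},{"delta_pos":[0.018,-0.003,0.367],"rot":[0,0,0.0015],"claw":1},{"delta_pos":[0.018,-0.003,0.367],"rot":[0,0,0.0015],"claw":1},{"delta_pos":[0.018,-0.003,0.367],"rot":[0,0,0.0015],"claw":1},{"delta_pos":[0.018,-0.003,0.367],"rot":[0,0,0.0015],"claw":1},{"delta_pos":[0.018,-0.003,0.367],"rot":[0,0,0.0015],"claw":1}]'; python3 go.py
```

```text
clock: 47.92
ee_pos: [0.5397, 0.2057, 0.092]
orientation: [0.676, 0.737, 0.0, 0.0]
force: [0.6, 0.1, 3.5]
grip_width: 0.129
gripper_force: 30.0
pose mm [539.7 205.7  92. ] rack [-65.5, 206.0] yawY 4.94 tilt z [ 7.e-04  3.e-04 -1.e+00] F [0.6 0.1 3.5] w 11.9 gf 30.0 t 47.9
```

```bash
python3 -m pendant '[{"delta_pos":[0,0,-0.015],"rot":[0,0,0],"claw":1},{"delta_pos":[0,0,-0.03],"rot":[0,0,0],"claw":1},{"delta_pos":[0,0,-0.03],"rot":[0,0,0],"claw":1},{"delta_pos":[0,0,-0.03],"rot":[0,0,-0.1],"claw":1},{"delta_pos":[0,0,-0.03],"rot":[0,0,-0.2],"claw":1},{"delta_pos":[0,0,-0.03],"rot":[0,0,-0.3],"claw":1},{"delta_pos":[-0.003,0.003,-0.03],"rot":[0,0,-0.4],"claw":1},{"delta_pos":[-0.003,0.003,-0.03],"rot":[0,0,-0.5],"claw":1},{"delta_pos":[-0.003,0.003,-0.03],"rot":[0,0,-0.5],"claw":1},{"delta_pos":[-0.003,0.003,-0.03],"rot":[0,0,-0.5],"claw":1}]'; python3 go.py .5383 .2042 .0975 95.17
```

```text
clock: 49.18
ee_pos: [0.5397, 0.2053, 0.0973]
orientation: [0.361, 0.933, 0.0, -0.0]
force: [1.5, 4.9, -10.0]
grip_width: 0.129
gripper_force: 30.0
pose mm [539.7 205.3  97.3] rack [-65.5, 205.7] yawY 47.67 tilt z [-6.e-04  5.e-04 -1.e+00] F [  1.5   4.9 -10. ] w 11.8 gf 30.0 t 49.2
target [0.5383 0.2042 0.0975] delta [0.0013, -0.0089, -0.0011] rot [0.0002, -0.0005, -0.5526]
```

```bash
python3 -m pendant '[{"delta_pos":[0,0,0],"rot":[0,0,-0.11],"claw":1},{"delta_pos":[0,0,0],"rot":[0,0,-0.22],"claw":1},{"delta_pos":[0,0,0],"rot":[0,0,-0.33],"claw":1},{"delta_pos":[0,0,0],"rot":[0,0,-0.44],"claw":1},{"delta_pos":[0,0,0],"rot":[0,0,-0.553],"claw":1},{"delta_pos":[0,0,0],"rot":[0,0,-0.553],"claw":1},{"delta_pos":[0,0,0],"rot":[0,0,-0.553],"claw":1}]'; python3 go.py .539 .2045 .0768 95.17
```

```text
clock: 50.05
ee_pos: [0.5397, 0.2054, 0.0973]
orientation: [-0.045, 0.999, 0.0, -0.0]
force: [0.9, 4.5, -11.1]
grip_width: 0.131
gripper_force: 30.0
pose mm [539.7 205.4  97.3] rack [-65.6, 205.8] yawY 95.19 tilt z [-7.e-04  8.e-04 -1.e+00] F [  0.9   4.5 -11.1] w 12.0 gf 30.0 t 50.0
target [0.539  0.2045 0.0768] delta [0.0037, -0.0045, 0.1025] rot [0.0005, -0.0004, 0.0002]
```

```bash
python3 -m pendant '[{"delta_pos":[0,0,0.025],"rot":[0,0,0],"claw":1},{"delta_pos":[0,0,0.05],"rot":[0,0,0],"claw":1},{"delta_pos":[0,0,0.075],"rot":[0,0,0],"claw":1},{"delta_pos":[0,0,0.095],"rot":[0,0,0],"claw":1},{"delta_pos":[0,0,0.103],"rot":[0,0,0],"claw":1},{"delta_pos":[0,0,0.103],"rot":[0,0,0],"claw":1}]'; python3 go.py
```

```text
clock: 50.8
ee_pos: [0.5399, 0.2054, 0.0774]
orientation: [-0.046, 0.999, 0.0, -0.0]
force: [-0.5, 5.4, -2.9]
grip_width: 0.125
gripper_force: 30.0
pose mm [539.9 205.4  77.4] rack [-65.3, 205.8] yawY 95.26 tilt z [-2.e-04  7.e-04 -1.e+00] F [-0.5  5.4 -2.9] w 11.5 gf 30.0 t 50.8
```

```bash
python3 -m pendant '[{"delta_pos":[0,0,0.004],"rot":[0,0,0],"claw":1},{"delta_pos":[0,0,0.004],"rot":[0,0,0],"claw":0},{"delta_pos":[0,0,0.004],"rot":[0,0,0],"claw":0},{"delta_pos":[0,0,0.004],"rot":[0,0,0],"claw":0},{"delta_pos":[0,0,-0.15],"rot":[0,0,0],"claw":0},{"delta_pos":[0,0,-0.4],"rot":[0,0,0],"claw":0},{"delta_pos":[0.2,0,-0.6],"rot":[0,0,0],"claw":0},{"delta_pos":[0.4,-0.1,-0.6],"rot":[0,0,0],"claw":0},{"delta_pos":[0.6,-0.3,-0.6],"rot":[0,0,0],"claw":0},{"delta_pos":[0.7,-0.6,-0.6],"rot":[0,0,0],"claw":0},{"delta_pos":[0.7,-0.9,-0.6],"rot":[0,0,0],"claw":0},{"delta_pos":[0.7,-0.9,-0.6],"rot":[0,0,0],"claw":0}]'; python3 rack.py | grep -E "pin|post"; python3 - <<'E'
from meas import *
d=grab('top')
for o in handles(d): 
    if 60<=o[2][1]<95 and o[2][0]<28: print(*o)
cv2.imwrite('pics/end.png',cv2.resize(d['frame'][125:285,110:440],(800,388),interpolation=cv2.INTER_CUBIC))
E
```

```text
clock: 52.3
ee_pos: [0.4176, 0.0089, 0.1973]
orientation: [-0.045, 0.999, -0.0, 0.0]
force: [0.3, 0.1, -0.2]
grip_width: 0.5
gripper_force: 0.0
pin 73 [539.3 202.2] [44.6 11.6] 2.7 mean [538.4 202.5] 0.1032
post 41 [ 573.2 -166.6] [19.1 19.5] 46.2 mean [ 573.5 -166.8] 0.0753
[306.1 159.6] [633. -87.] [24. 90.] 5.2 0.075 [ 13. 138. 148.]
[276.  161.6] [625.   4.] [24. 90.] 5.4 0.076 [ 15. 105. 172.]
[245.7 163.6] [616.  95.] [24. 90.] 5.3 0.075 [ 15. 106. 173.]
[130.9 201.8] [494. 434.] [25. 88.] -74.0 0.063 [112. 152. 147.]
[321.8 265. ] [ 318. -138.] [24. 80.] -80.1 0.063 [ 14. 185. 190.]
[380.3 314.7] [ 178. -308.] [23. 88.] 46.0 0.063 [ 25. 174. 187.]
```

View pics/end.png

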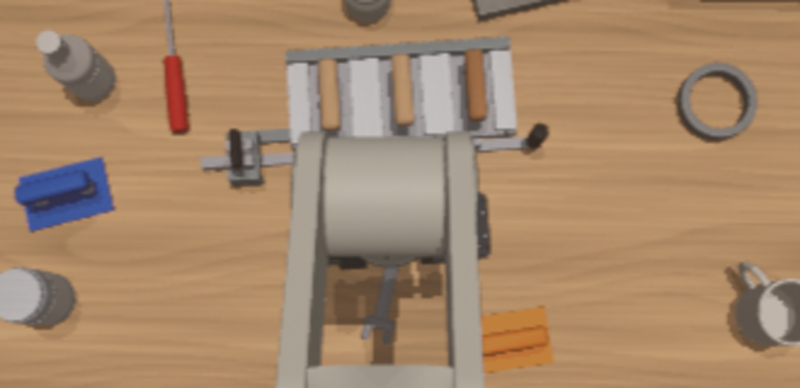

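The pin at (236,150) matches its starting pose and height (top 0.103 m), and the post is back at the shut position (537,136). All three floats are home at (330,92), (402,88) and (476,84). Handing in.

```bash
python3 -c "from plant import robot; print(robot.close_job())"
```

```text
the job is handed in; nothing more can be done
None
```

All three loose floats are home in their own bays, the gate is fully shut and the pin has sprung home to lock it; the job was handed in at about 52 s of the 210 s allowed, and the verdict isn't shown to me.

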